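# Take apart the piles of spare optics and put everything in its place

## Task

Take apart the two piles on the bench and put each thing upright in its own place: the thumb screw, standing on its head, in the middle of the square rimmed tray, the auxiliary lens flat in the round seat, and the petri dish flat between the four corner stops of the dish stand. The objective can and the eyepiece go in the light carrier, standing one in the middle of each half (either way round), so that it is evenly loaded; it must neither tip nor be pushed out of its place. Do not knock over the screw, the can or the eyepiece on the way.

Things in the scene. Friction and masses are not known exactly. Their poses are not given: they have to be found in the camera images.
- thumb_screw: Thumb screw standing upside down on top of the objective can at the start: knurled round head below, 18 mm across and 9 mm high, threaded stem of 4 mm diameter pointing up from it, 25 mm high in all. Take it by the head. Origin: centre of the underside of the head; z up along the stem.
- objective_can: Screw-top can of an objective, upright: white body 32 mm across and 42 mm high with a black cap 34 mm across above it, 59 mm high in all, about 85 g. At the start it stands on the auxiliary lens. Origin: centre of its underside; z up.
- aux_lens: Auxiliary microscope lens lying flat, the bottom of the first pile: knurled ring 54 mm across and 11 mm high, above it a narrower collar 48 mm across, 18 mm high in all. Take it round the lower ring. Origin: centre of its underside; z up.
- eyepiece: Black microscope eyepiece standing on its barrel, 37 mm across at its widest (the upper half), narrower at the foot, 44 mm high, about 85 g. At the start it stands on the lid of the petri dish. Origin: centre of its underside; z up.
- petri_dish: Round petri dish with its lid on, flat, 57 to 60 mm across, 14 mm high; the lid is sunk so that things stand on it 12 mm above the dish's underside. It is the bottom of the second pile. Origin: centre of its underside; z up.
- carrier: Light loose white plastic tray, 210 mm long (its y axis) and 100 mm wide (its x axis), about 80 g, with a rim whose top is 27 mm above the bench and a low rib 21 mm high across its middle (at y = 0) that parts it into two halves whose middles are 50 mm either side. The walls are 3 mm thick. Its floor is 15 mm above the bench on two runners that lie only 35 mm either side of the middle, so a load near one end tips it. Origin: on the bench under its centre.
- lens_seat: Round aluminium seat with a felt floor and a low rim, fixed to the bench: 86 mm across outside, 71 mm inside the rim, rim top 7.5 mm and floor 5 mm above the bench. For the auxiliary lens. Origin: on the bench at its centre.
- dish_stand: Square grey slab 90 x 90 mm, fixed to the bench, top 6 mm high, with a round stop 12 mm across and 8 mm high near each corner (stop centres 34.5 mm from the middle along its x and along its y axis). A 60 mm dish lies between the four stops with about 12 mm of play. For the petri dish. Origin: on the bench at its centre.
- screw_tray: Square dark steel tray with a plain low rim, 90 x 90 mm, fixed to the bench, walls 3 mm thick and 10 mm high, floor 3 mm above the bench. For the thumb screw. Origin: on the bench at its centre.
There are look-alikes about, which are no part of the job. Leave any orange look-alike of the eyepiece alone.

How it is judged:
By the outcome, as a careful person would: the job done as asked, in the order asked, and still so for the second after the job is handed in, with the robot touching nothing.
It also fails if it takes over 134 s, if anything falls off the work surface, if the arm or the gripper's body presses on something with over 40 N, if the wrist force passes 120 N, or if a joint passes its speed limit or range.

## Robot

A 6-joint arm with a two-finger parallel gripper is mounted at the origin on a cart in front of the work surface, level with it; the furniture and walls round the work are solid. World frame = base frame: x ahead of the robot, y to its left, z up, the work surface at z = 0. Lengths are in m, angles in rad, forces in N, time in s.
With the tool pointing down it reaches from about 0.35 to 0.85 m from the base axis. Payload 8.1 kg.
Tool frame: the origin (TCP) lies midway between the tips of the shut fingers; the grasp point (between the pads) lies 19 mm behind it (ctrl.hold_point_z is the distance from the TCP to the grasp point, in m); z points along the fingers, y is the line along which they close (so a half turn about z gives the same grasp; the last joint's range is limited). The gripper opens to 85 mm and grips with 20 to 120 N. Pads are 22 mm wide; open, the fingers measure 114 mm over their backs; the gripper's body (76 mm by 85 mm) begins 54 mm behind the grasp point. The pads swing forward as they close: fully open they stand 13 mm farther back than shut.
Start: joints at [-1.353, 0.13, 1.488, -0, 1.523, -0.085], TCP at [0.179, -0.573, 0.197] pointing down, gripper open.
Joint ranges: [-2.96, 2.96], [-0.89, 2.26], [0.02, 2.5], [-1.34, 4.48], [0, 2.73], [-2.66, 2.66]. Speed limits (rad/s): [2.39, 2.39, 2.79, 3.14, 3.14, 3.14].

## Interface

Orientations are given as a rotation vector (axis times angle).
In Python, from bench import ctrl, imaging gives the robot as it stands.
- The arm moves only by the tool apply_moves, never from a script. Its argument "moves" is a list of rows, each a list of 3 entries, a list of its own where there are three numbers: the turn, a rotation vector about the tool's x, y, z in degrees, then the shift along the tool's x, y, z in m, then the finger opening in m, from 0 to 0.0854. A call has 1 to 5 rows; each row shifts and turns the commanded pose from where the row before left it, along the tool's axes as they then stand; what a row does not reach is not made up. A row lasts 1/8 s, in which the tool goes at most 62.5 mm and 10.7 degrees, less where a joint would pass 70% of its speed; a pose out of reach is approached as far as the arm can. A call with a gripper value outside its range is refused whole. The fingers move at their own pace and stop on an object; the grip force is fixed at half the most. Time passes only in rows, so rows that do not move let the fingers close. It gives the time, the measured TCP pose, the force, the opening and the grip force at its end, in the units of the state.
- ctrl.observe(): the state, without advancing time (a new reading comes with each control period).
- imaging.grab_frame(name): name is "scene" or "top"; returns the picture (400x640x3 uint8, blue, green, red); there is no depth.
- imaging.get_calibration(name): a dict with "mtx" (3x3 intrinsics, pixels), "R" (3x3) and "t" (3): a world point X has camera coordinates R X + t. Camera axes: x right, y down, z forward; pixel columns grow to the right and rows downward; lengths in m; the calibration is good to about 2 mm. A picture is of the moment at which its call begins. get_calibration takes no time and is no camera call.
- ctrl.sign_off(): hands the job in; it is judged then, once.
The state is a dict: "clock": time; "joint_pos": joint angles; "joint_vel": joint speeds; "effort": joint torques, N m; "eef_pos": TCP position; "ee_rot": TCP orientation; "wrist_force": force on the tool from outside, world axes, zero at the start; "wrist_torque": the same for the moment, N m; "opening": opening from 0.0 (shut) to 1.0 (fully open); "grasp_force": force on a finger pad.
Only numpy, scipy, OpenCV 4.12 (cv2) and the standard library are available. Lean on these libraries where they do the work, as an engineer would, in place of code of your own. Each camera call takes 0.05 s, during which the arm holds its last target. There are 200 camera calls.

## Working session

There is one attempt and no reset: what is moved stays moved. The work goes in short steps, Python scripts to look and compute and a tool call to move; the robot and the scene stay as the last step left them, time stands still between calls to the robot, and variables do not carry over. Pictures are saved under pics/ and viewed, at most 14 in all, crops included, and the job is handed in when it is done.

Besides the shell and the picture viewer there is one more tool, called after ">>>" as a command line: name --argument value ..., lists and objects as JSON in quotes. apply_moves: Moves the arm, as the interface text tells. Its arguments: {"type":"object","properties":{"moves":{"type":"array"}},"required":["moves"]}

```bash
ls; mkdir -p pics; python3 - <<'E'
from bench import ctrl, imaging
import cv2
for n in("scene","top"):
    cv2.imwrite(f"pics/{n}0.png",imaging.grab_frame(n))
    c=imaging.get_calibration(n);print(n,c["mtx"].tolist(),(-c["R"].T@c["t"]).round(3),c["R"].round(2).tolist())
print(ctrl.observe(),ctrl.hold_point_z)
E
```

```text
pics
scene [[395.534025450449, 0.0, 313.2673268951766], [0.0, 395.534025450449, 197.1094700983229], [0.0, 0.0, 1.0]] [-0.121  0.79   0.597] [[-0.76, -0.65, 0.02], [-0.32, 0.36, -0.88], [0.56, -0.68, -0.48]]
top [[396.5979961823277, 0.0, 320.2041918456218], [0.0, 396.5979961823277, 199.8490702505984], [0.0, 0.0, 1.0]] [0.294 0.03  1.017] [[0.04, -1.0, -0.0], [-0.98, -0.04, -0.2], [0.2, 0.01, -0.98]]
{'clock': 0.1, 'joint_pos': array([-1.35338353e+00,  1.31083624e-01,  1.48919296e+00, -3.63649973e-05,
        1.52301332e+00, -8.54004454e-02]), 'joint_vel': array([-8.12528170e-05, -1.04898749e-03, -2.20507099e-03,  1.54195634e-03,
       -5.40570383e-04,  1.14287778e-03]), 'effort': array([ 1.83285156e-03, -5.70952106e+01, -5.01940048e+01, -1.60853865e-04,
        8.18972709e-03,  6.58639624e-05]), 'eef_pos': array([ 0.17880833, -0.57214252,  0.1961382 ]), 'ee_rot': array([-3.10398027e+00, -4.73590343e-01,  2.32652555e-04]), 'wrist_force': array([-0.12609003, -0.63782656, -0.51388684]), 'wrist_torque': array([ 0.06747053, -0.01815637, -0.01186902]), 'grasp_force': 0.0, 'opening': 1.0009341190284584} 0.0187
```

View pics/scene0.png

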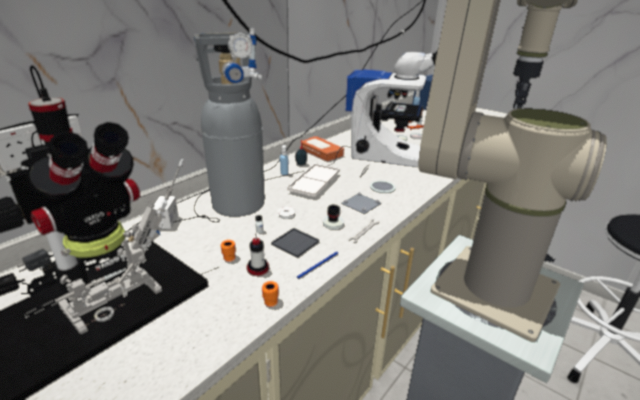

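View pics/top0.png

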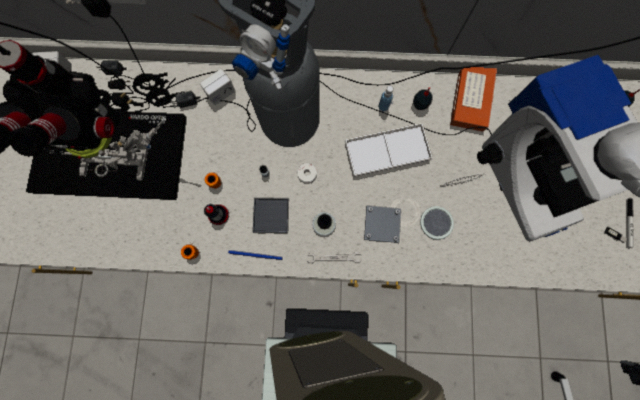

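The top view shows pile 1 (screw, can and lens) at (215,214) and pile 2 (eyepiece on dish) at (324,222). The screw tray is at (270,216), the dish stand at (382,224), the lens seat at (437,223) and the carrier at (388,152).

These could be mistaken for the targets:
- Orange eyepieces at (212,180) and (190,252).
- A small vial or can at (265,172).
- A white ring at (307,173).
- Possibly a clear dish at (405,208).

I'll check the choice with close crops.

```bash
python3 - <<'E'
import cv2
a=cv2.imread("pics/top0.png")[120:275,170:470]; cv2.imwrite("pics/c1.png",cv2.resize(a,(795,411),interpolation=cv2.INTER_CUBIC))
a=cv2.imread("pics/scene0.png")[150:310,200:420]; cv2.imwrite("pics/c2.png",cv2.resize(a,(792,576),interpolation=cv2.INTER_CUBIC))
E
```

```text
(no output)
```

View pics/c1.png

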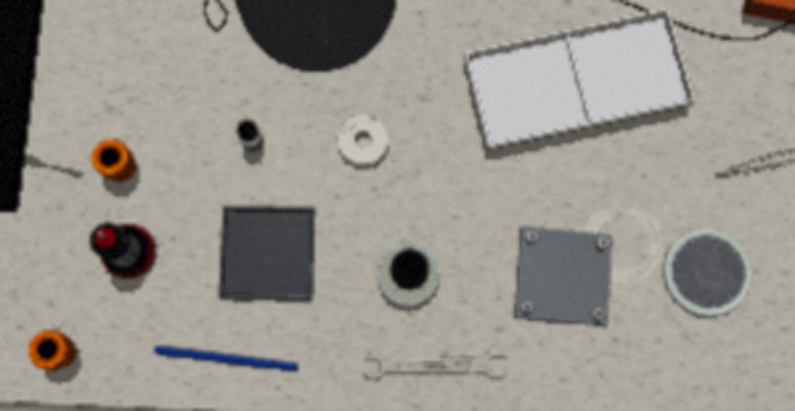

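View pics/c2.png

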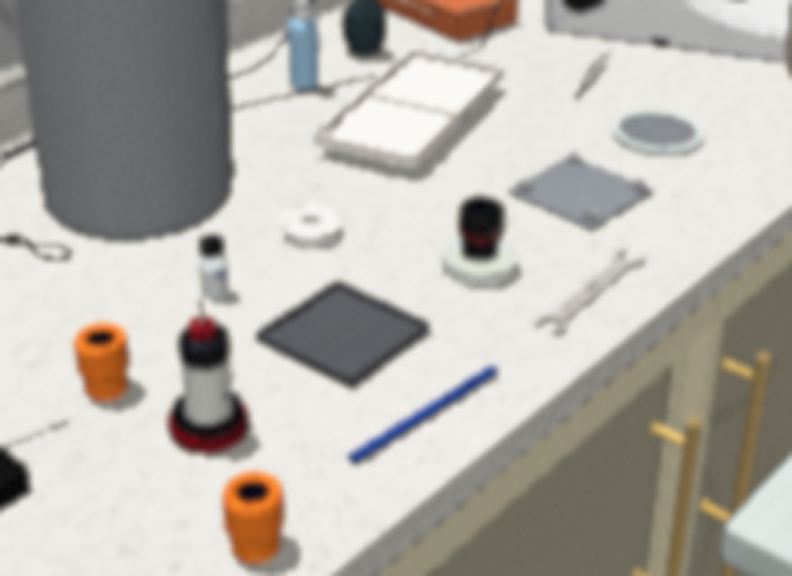

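The crops confirm the choice. Pile 1 has the red-headed screw on the black and white can on the red-ringed lens, at top pixel (215,214). Pile 2 is the black eyepiece on the pale dish, at (324,223). Next I'll measure.

```bash
cat > h.py <<'E'
import cv2,numpy as np
from bench import ctrl,imaging
from scipy.spatial.transform import Rotation as Rt
def ray(n,u,v,z):
    c=imaging.get_calibration(n); d=c["R"].T@np.linalg.solve(c["mtx"],[u,v,1.]); o=-c["R"].T@c["t"]
    return (o+d*(z-o[2])/d[2])
def proj(n,X):
    c=imaging.get_calibration(n);p=c["mtx"]@(c["R"]@np.asarray(X,float)+c["t"]);return p[:2]/p[2]
def tri(pt,ps):
    A=[];b=[]
    for n,(u,v) in(("top",pt),("scene",ps)):
        c=imaging.get_calibration(n); d=c["R"].T@np.linalg.solve(c["mtx"],[u,v,1.]);d/=np.linalg.norm(d);o=-c["R"].T@c["t"]
        P=np.eye(3)-np.outer(d,d);A.append(P);b.append(P@o)
    return np.linalg.lstsq(np.vstack(A),np.hstack(b),rcond=None)[0]
def blobs(m,off,amin=12):
    cs,_=cv2.findContours(m.astype(np.uint8),cv2.RETR_EXTERNAL,cv2.CHAIN_APPROX_NONE); r=[]
    for c in cs:
        if len(c)<6: continue
        (x,y),rad=cv2.minEnclosingCircle(c); box=cv2.boundingRect(c); rr=cv2.minAreaRect(c)
        if cv2.contourArea(c)>=amin: r.append((round(cv2.contourArea(c)),(round(rr[0][0]+off[0],1),round(rr[0][1]+off[1],1)),tuple(np.round(rr[1],1)),round(rr[2],1),(box[0]+off[0],box[1]+off[1],box[2],box[3])))
    return r
def crop(n,x0,x1,y0,y1,name,k):
    a=imaging.grab_frame(n);cv2.imwrite("pics/full_%s_%s"%(n,name),a);a=a[y0:y1,x0:x1];cv2.imwrite("pics/"+name,cv2.resize(a,None,fx=k,fy=k,interpolation=cv2.INTER_CUBIC))
E
python3 - <<'E'
from h import *
t=cv2.imread("pics/top0.png");s=cv2.imread("pics/scene0.png")
def sub(im,x0,x1,y0,y1): return im[y0:y1,x0:x1].astype(int),(x0,y0)
def red(a): return (a[...,2]>60)&(a[...,2]>2.2*a[...,1])&(a[...,2]>2.2*a[...,0])
def dark(a,th=55): return a.max(2)<th
for nm,im,b in(("top",t,(198,235,200,235)),("scene",s,(240,275,230,285))):
    a,o=sub(im,*b);print("red",nm,blobs(red(a),o,3))
for nm,im,b in(("top",t,(300,350,200,245)),("scene",s,(318,350,198,235))):
    a,o=sub(im,*b);print("eyep",nm,blobs(dark(a),o))
a,o=sub(t,245,300,190,245);print("tray",blobs(a.max(2)<95,o,200))
a,o=sub(t,355,410,195,250);print("stand",blobs((a.max(2)<135),o,200))
a,o=sub(t,410,465,200,250);print("seat floor",blobs((a.max(2)<140),o,100))
a,o=sub(t,335,440,115,185);print("carrier",blobs((a.min(2)>195),o,200))
a,o=sub(t,300,350,205,245)
hsv=t[205:245,300:350]
print("dishrow",t[224,306:346].tolist())
print("dishcol",t[205:245,324].tolist())
print("seatrow",t[223,412:462].tolist())
E
```

```text
red top [(22, (209.0, 209.0), (np.float64(6.0), np.float64(6.0)), 90.0, (206, 206, 7, 7))]
red scene [(42, (257.5, 270.5), (np.float64(7.0), np.float64(19.0)), 90.0, (248, 267, 20, 8)), (22, (255.5, 241.5), (np.float64(7.0), np.float64(5.0)), -0.0, (252, 239, 8, 6))]
eyep top [(136, (324.0, 221.0), (np.float64(14.0), np.float64(12.0)), 90.0, (318, 214, 13, 15))]
eyep scene [(89, (333.5, 213.0), (np.float64(14.0), np.float64(9.0)), 90.0, (329, 206, 10, 15))]
tray [(1158, (270.5, 215.5), (np.float64(35.0), np.float64(35.0)), 90.0, (253, 198, 36, 36))]
stand [(1158, (382.4, 223.9), (np.float64(35.9), np.float64(35.3)), 5.0, (364, 205, 37, 39))]
seat floor [(550, (437.0, 222.0), (np.float64(26.0), np.float64(26.0)), 90.0, (424, 209, 27, 27))]
carrier [(964, (368.5, 154.2), (np.float64(30.7), np.float64(35.9)), 77.5, (349, 137, 41, 36)), (938, (406.4, 146.0), (np.float64(30.3), np.float64(35.7)), 77.5, (386, 129, 41, 36))]
dishrow [[163, 172, 176], [160, 169, 173], [157, 167, 171], [160, 169, 173], [161, 169, 173], [150, 159, 163], [148, 151, 152], [152, 158, 153], [140, 151, 148], [138, 
[... 1144 characters left out ...]
61, 170, 172], [158, 167, 172], [158, 167, 170], [142, 151, 154], [123, 130, 126], [157, 165, 157], [176, 181, 174], [150, 154, 147], [102, 99, 95], [92, 87, 86], [90, 88, 84], [92, 86, 84], [89, 84, 82], [91, 84, 84], [88, 84, 82], [88, 83, 80], [94, 87, 87], [98, 91, 90], [90, 86, 86], [90, 85, 83], [88, 86, 82], [91, 86, 84], [90, 87, 85], [90, 85, 85], [92, 85, 84], [90, 86, 85], [93, 90, 88], [94, 86, 87], [92, 87, 85], [91, 84, 84], [90, 83, 83], [84, 78, 75], [85, 80, 78], [89, 86, 82], [99, 100, 95], [138, 143, 137], [180, 186, 178], [164, 173, 168], [151, 161, 163], [154, 161, 165], [154, 162, 167], [157, 167, 171], [158, 170, 173], [158, 168, 172], [155, 166, 169], [158, 168, 174]]
```

```bash
python3 - <<'E'
from h import *
np.set_printoptions(precision=4,suppress=True)
P=lambda l,u,v,z:print(l,ray("top",u,v,z))
print("screw tri",tri((209,209),(255.5,241.5)))
P("screw .084",209,209,.084); print("screw scene .08",ray("scene",255.5,241.5,.080))
print("lens scene", ray("scene",257.5,270.5,.008)); 
P("lens top crop",170+129/2.65,120+252/2.65,.014)
P("eyep .05",324,221,.05);print("ey tri",tri((324,221),(333.5,213)))
P("dish .012",324.3,224.2,.012);P("eyetop",170+410/2.65,120+267/2.65,.054)
P("tray .01",270.5,215.5,.008);P("stand",382.4,223.9,.006);P("seat",437,222,.006)
P("stand x-edge a",170+520/2.65,120+228/2.65,.006);P("b",170+612/2.65,120+234/2.65,.006)
a=ray("top",368.5,154.2,.018);b=ray("top",406.4,146.0,.018);print("halves",a,b,(a+b)/2,np.linalg.norm(a-b),np.degrees(np.arctan2(*(a-b)[:2][::-1])))
for x in [(-.045,-.045),(.045,.045)]: pass
c=ray("top",270.5,215.5,.008)
P("tray l",253,198,.01);P("tray r",288,199,.01)
s=ctrl.observe();print(Rt.from_rotvec(s["ee_rot"]).as_matrix())
E
```

```text
screw tri [0.4498 0.3059 0.0787]
screw .084 [0.45   0.3052 0.084 ]
screw scene .08 [0.4469 0.3067 0.08  ]
lens scene [0.4363 0.3153 0.008 ]
lens top crop [0.447  0.2995 0.014 ]
eyep .05 [0.4383 0.0293 0.05  ]
ey tri [0.4392 0.0284 0.0342]
dish .012 [0.4358 0.0282 0.012 ]
eyetop [0.4384 0.0276 0.054 ]
tray .01 [0.4528 0.1676 0.008 ]
stand [ 0.444  -0.1208  0.006 ]
seat [ 0.4551 -0.2609  0.006 ]
stand x-edge a [ 0.4888 -0.0783  0.006 ]
b [ 0.4868 -0.1682  0.006 ]
halves [ 0.6255 -0.0801  0.018 ] [ 0.6526 -0.1796  0.018 ] [ 0.6391 -0.1298  0.018 ] 0.10313727960732862 105.18694405084524
tray l [0.4963 0.2159 0.01  ]
tray r [0.4977 0.125  0.01  ]
[[ 0.9545  0.2982 -0.0004]
 [ 0.2982 -0.9545  0.0016]
 [ 0.0001 -0.0017 -1.    ]]
```

>>> apply_moves --moves '[[[0, 0, 8.7], [0, 0, 0], 0.06], [[0, 0, 8.7], [0, 0, 0], 0.06], [[0, 0, 0], [0.02, -0.045, 0], 0.06], [[0, 0, 0], [0.02, -0.045, 0], 0.06], [[0, 0, 0], [0.02, -0.045, 0], 0.06]]'

```text
clock: 0.72
eef_pos: [0.2393, -0.4361, 0.1964]
ee_rot: [-3.141, 0.002, 0.0]
wrist_force: [0.6, 0.1, 0.7]
opening: 0.706
grasp_force: 0.0
```

>>> apply_moves --moves '[[[0, 0, 0], [0.02, -0.045, 0], 0.06], [[0, 0, 0], [0.02, -0.045, 0], 0.06], [[0, 0, 0], [0.02, -0.045, 0], 0.06], [[0, 0, 0], [0.018, -0.045, 0], 0.06], [[0, 0, 0], [0.018, -0.045, 0], 0.06]]'

```text
clock: 1.35
eef_pos: [0.3354, -0.2112, 0.1968]
ee_rot: [-3.141, 0.002, 0.0]
wrist_force: [-0.3, 0.7, -0.8]
opening: 0.701
grasp_force: 0.0
```

>>> apply_moves --moves '[[[0, 0, 0], [0.012, -0.05, 0], 0.06], [[0, 0, 0], [0.012, -0.05, 0], 0.06], [[0, 0, 0], [0.012, -0.05, 0], 0.06], [[0, 0, 0], [0.012, -0.05, 0], 0.06], [[0, 0, 0], [0.012, -0.05, 0], 0.06]]'

```text
clock: 1.98
eef_pos: [0.3954, 0.0388, 0.197]
ee_rot: [3.141, -0.001, 0.0]
wrist_force: [1.4, -0.2, -0.4]
opening: 0.703
grasp_force: 0.0
```

>>> apply_moves --moves '[[[0, 0, 0], [0.012, -0.05, 0], 0.06], [[0, 0, 0], [0.012, -0.05, 0], 0.06], [[0, 0, 0], [0.012, -0.05, 0], 0.06], [[0, 0, 0], [0.01, -0.05, 0], 0.06], [[0, 0, 0], [0.008, -0.05, 0.02], 0.06]]'

```text
clock: 2.6
eef_pos: [0.4508, 0.2894, 0.1783]
ee_rot: [-3.14, 0.001, -0.005]
wrist_force: [1.3, -0.3, 0.7]
opening: 0.704
grasp_force: 0.0
```

>>> apply_moves --moves '[[[0, 0, 0], [-0.001, -0.0165, 0.02], 0.05], [[0, 0, 0], [0, 0, 0.02], 0.05], [[0, 0, 0], [0, 0, 0], 0.05]]'

```text
clock: 2.98
eef_pos: [0.4471, 0.3015, 0.1345]
ee_rot: [3.139, -0.002, -0.006]
wrist_force: [0.6, 1.1, 0.1]
opening: 0.588
grasp_force: 0.0
```

```bash
python3 - <<'E'
from h import *
crop("scene",200,320,170,290,"a1.png",5)
s=ctrl.observe();p=s["eef_pos"];print(p,proj("scene",p)-[200,170],proj("top",p))
E
```

```text
[0.44808808 0.30186394 0.13609093] [55.42772714 49.30405138] [204.01222136 205.80618323]
```

View pics/a1.png

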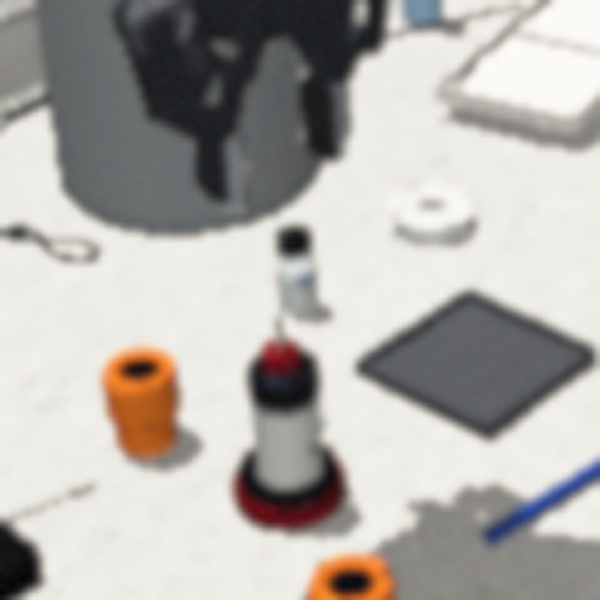

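The fingers straddle the screw (crop (282,355)), but the fingertips are hard to see against the grey cylinder. I'll go down a little and look again.

>>> apply_moves --moves '[[[0, 0, 0], [0.001, -0.0015, 0.02], 0.05], [[0, 0, 0], [0, 0, 0.02], 0.05], [[0, 0, 0], [0, 0, 0], 0.05], [[0, 0, 0], [0, 0, 0], 0.05]]'

```text
clock: 3.52
eef_pos: [0.4497, 0.3049, 0.0971]
ee_rot: [3.141, -0.002, -0.0]
wrist_force: [0.4, 0.6, 0.5]
opening: 0.584
grasp_force: 0.0
```

```bash
python3 - <<'E'
from h import *
crop("scene",210,310,190,290,"a2.png",6)
s=ctrl.observe();p=s["eef_pos"];print(p,(proj("scene",p)-[210,190])*6,s["joint_pos"])
E
```

```text
[0.45005522 0.30518709 0.09757431] [267.79846698 265.22337407] [ 5.01597208e-01  4.81441140e-02  1.76039465e+00 -1.46877340e-05
  1.33238281e+00  2.07330707e+00]
```

View pics/a2.png

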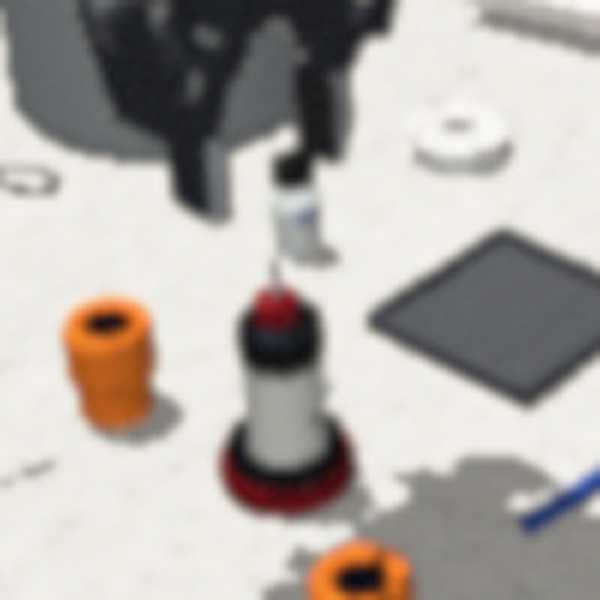

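The open fingertips, midway at about crop (272,188), look 25–30 mm above the TCP projection at (268,265). I'll partly close the fingers and see where the tips go.

>>> apply_moves --moves '[[[0, 0, 0], [0, 0, 0], 0.022], [[0, 0, 0], [0, 0, 0], 0.022], [[0, 0, 0], [0, 0, 0], 0.022]]'

```text
clock: 3.95
eef_pos: [0.4499, 0.3052, 0.0974]
ee_rot: [-3.141, 0.001, -0.001]
wrist_force: [0.7, -0.3, 0.5]
opening: 0.26
grasp_force: 0.0
```

```bash
python3 - <<'E'
from h import *
crop("scene",210,310,190,290,"a3.png",6)
s=ctrl.observe();p=s["eef_pos"];print(p,(proj("scene",p)-[210,190])*6)
E
```

```text
[0.44978657 0.30516058 0.09727782] [268.38342993 266.12324991]
```

View pics/a3.png

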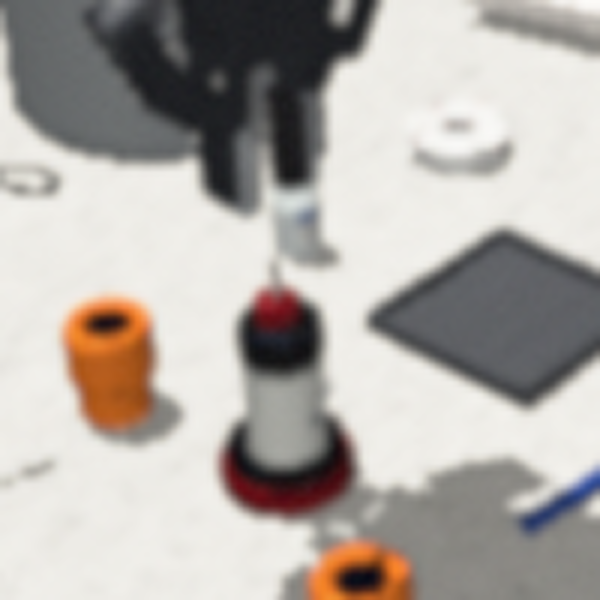

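```bash
python3 - <<'E'
from h import *
print(proj("scene",[.1788,-.5721,.1961]),proj("scene",[.1788,-.5721,.2261]))
a=imaging.grab_frame("top")[150:270,150:270]
s=ctrl.observe();p=s["eef_pos"]
print((proj("top",p)-150)*5,(proj("top",[.449,.3055,.0815])-150)*5,[((proj("top",[*p[:2],z])-150)*5).round() for z in(.13,.2,.3)])
b=cv2.imread("pics/scene0.png")[60:130,490:560]
o=np.zeros((600,800,3),np.uint8);o[:600,:600]=cv2.resize(a,(600,600),interpolation=cv2.INTER_CUBIC);o[:200,600:]=cv2.resize(b,(200,200),interpolation=cv2.INTER_CUBIC)
cv2.imwrite("pics/a4.png",o)
E
```

```text
[512.20848545 126.49215612] [514.62710212 117.46066593]
[287.4814345 290.4416041] [295.70902793 297.95927806] [array([267., 278.]), array([219., 247.]), array([134., 192.])]
```

View pics/a4.png

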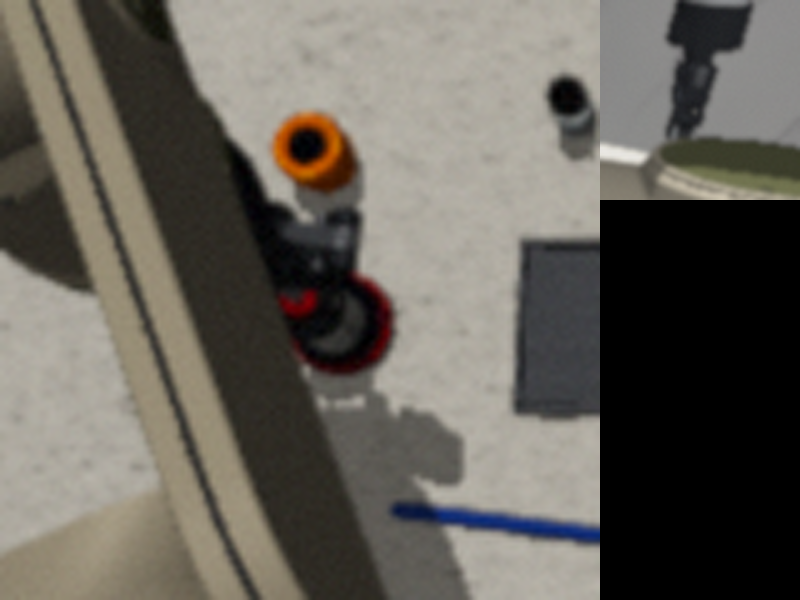

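The top view shows the fingers about 20 mm further toward +x than the reported TCP suggests. Before touching anything I'll check this cleanly by raising the tool, shutting the fingers and triangulating the tip from image differences.

>>> apply_moves --moves '[[[0, 0, 0], [0, 0, -0.025], 0.0], [[0, 0, 0], [0, 0, 0], 0.0], [[0, 0, 0], [0, 0, 0], 0.0], [[0, 0, 0], [0, 0, 0], 0.0]]'

```text
clock: 4.55
eef_pos: [0.4492, 0.3047, 0.121]
ee_rot: [3.141, -0.002, -0.002]
wrist_force: [-0.8, -0.9, -0.0]
opening: -0.0
grasp_force: 0.0
```

```bash
python3 - <<'E'
from h import *
s=ctrl.observe();p=s["eef_pos"];print(p,s["opening"],proj("scene",p),proj("top",p),"base",proj("scene",[0,0,0]),proj("top",[0,0,0]))
im={}
for n in("scene","top"):
    im[n]=imaging.grab_frame(n); cv2.imwrite(f"pics/closed_{n}.png",im[n])
    d=np.abs(im[n].astype(int)-cv2.imread(f"pics/{n}0.png").astype(int)).max(2)>35
    u,v=proj(n,p).astype(int)
    y0,y1,x0,x1=v-22,v+8,u-18,u+22
    print(n,"x0",x0,"y0",y0)
    for r in range(y0,y1): print(r,''.join('#' if d[r,c] and im[n][r,c].max()<70 else '+' if d[r,c] else '.' for c in range(x0,x1)))
a=cv2.resize(im["scene"][190:270,215:295],(400,400),interpolation=cv2.INTER_CUBIC);b=cv2.resize(im["top"][170:250,170:250],(400,400),interpolation=cv2.INTER_CUBIC)
cv2.imwrite("pics/a5.png",cv2.convertScaleAbs(np.hstack([a,b]),alpha=1.4,beta=15))
E
```

```text
[0.44916235 0.30471168 0.12104659] -0.0003650175030318473 [254.49754908 225.42688167] [204.72347921 206.50750613] base [494.99811792 288.30458182] [328.34277624 408.23036594]
scene x0 236 y0 203
203 ...........#####........................
204 ...........######.......................
205 ...........#####........................
206 ...........######.......................
207 ...........######.......................
208 ...........######.......................
209 ............#####.......................
210 ............#####....+..................
211 .............####...++++................
212 ...................++++.................
213 .................++++++.................
214 .................+++++..................
215 ...................+....................
216 ........................................
217 ........................................
218 ........................................
219 ........................................
220 ........................................
221 ........................................
222 ........................................
223 .
[... 1112 characters left out ...]
################+........
199 ###############################+........
200 ###############################+........
201 ###############################+........
202 ##############################++........
203 ############################+...........
204 ############################............
205 ######################..................
206 #################++#....................
207 ################++......................
208 ###############+........................
209 ###############+........................
210 ################+.......................
211 ################+.......................
212 ################++......................
213 #################+......................
```

View pics/a5.png

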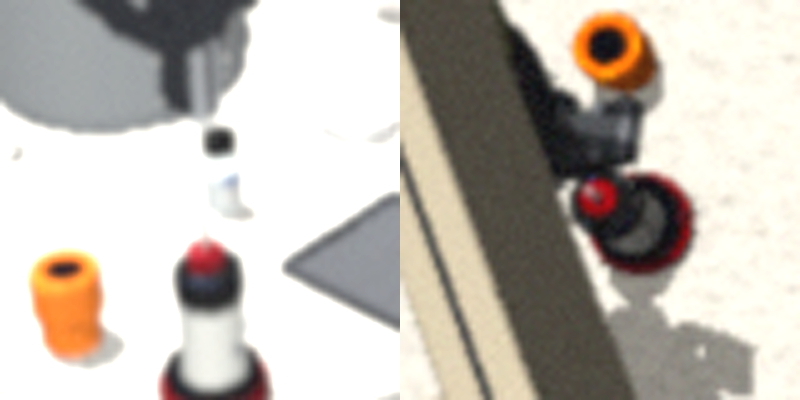

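```bash
python3 - <<'E'
from h import *
for t in((206,205),(210,204),(212,203),(214,200)):
    X=tri(t,(255.3,213.5));print(t,X.round(4),(proj("top",X)-t).round(1),(proj("scene",X)-[255.3,213.5]).round(1))
E
```

```text
(206, 205) [0.4503 0.2961 0.1466] [-0.7 -0.9] [1.1 0.3]
(210, 204) [0.4552 0.29   0.1414] [-1.1 -1.5] [1.8 0.6]
(212, 203) [0.4585 0.2868 0.1385] [-1.2 -1.6] [1.9 0.6]
(214, 200) [0.4651 0.283  0.1347] [-0.8 -1.1] [1.3 0.4]
```

Either the visible tips sit about 20–25 mm above the reported TCP, or they are offset sideways. A gentle touch on clear bench will tell which.

>>> apply_moves --moves '[[[0, 0, 0], [0.025, 0.025, -0.01], 0.0], [[0, 0, 0], [0.026, 0.03, 0], 0.0], [[0, 0, 0], [0, 0, 0.045], 0.0], [[0, 0, 0], [0, 0, 0.045], 0.0], [[0, 0, 0], [0, 0, 0], 0.0]]'

```text
clock: 5.28
eef_pos: [0.4967, 0.2483, 0.0375]
ee_rot: [3.138, -0.002, -0.014]
wrist_force: [-0.9, 0.4, 1.4]
opening: -0.002
grasp_force: 0.0
```

>>> apply_moves --moves '[[[0, 0, 0], [0, 0, 0.005], 0.0], [[0, 0, 0], [0, 0, 0.005], 0.0], [[0, 0, 0], [0, 0, 0], 0.0]]'

```text
clock: 5.65
eef_pos: [0.5013, 0.2504, 0.0331]
ee_rot: [-3.141, 0.001, -0.002]
wrist_force: [-0.1, 0.2, -0.8]
opening: -0.003
grasp_force: 0.0
```

```bash
python3 - <<'E'
from h import *
s=ctrl.observe();p=s["eef_pos"];print(p,s["wrist_force"],proj("scene",p),proj("top",p))
a=imaging.grab_frame("scene");b=imaging.grab_frame("top")
u,v=proj("scene",p).astype(int);u2,v2=proj("top",p).astype(int)
A=a[v-40:v+20,u-30:u+30].copy();B=b[v2-30:v2+30,u2-30:u2+30].copy()
o=cv2.resize(np.hstack([A,B]),(800,400),interpolation=cv2.INTER_CUBIC)
cv2.drawMarker(o,(200,267),(0,0,255),0,12);cv2.drawMarker(o,(600,200),(0,0,255),0,12)
cv2.imwrite("pics/a6.png",cv2.convertScaleAbs(o,alpha=1.3,beta=10))
E
```

```text
[0.50132151 0.25040065 0.03312252] [-0.07843826  0.16511587 -0.77900301] [258.43337965 238.86438717] [238.08267489 193.62999713]
```

View pics/a6.png

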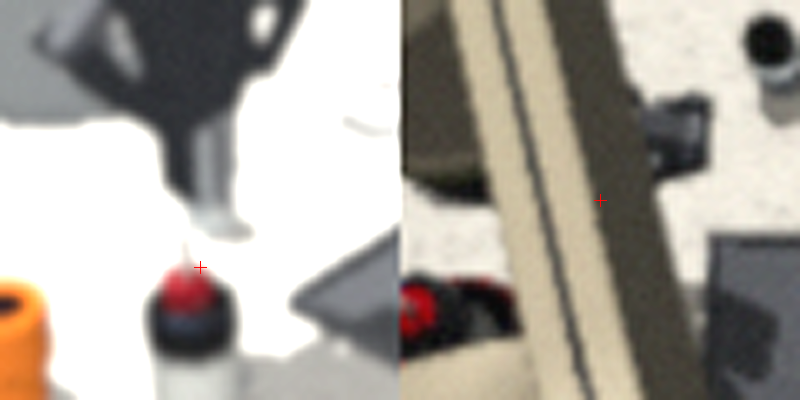

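```bash
python3 - <<'E'
from h import *
for z in(0.,.01,.02,.033,.05): print(z,ray("scene",260.2,232.8,z).round(4))
E
```

```text
0.0 [0.5554 0.196  0.    ]
0.01 [0.544 0.206 0.01 ]
0.02 [0.5327 0.2159 0.02  ]
0.033 [0.518  0.2289 0.033 ]
0.05 [0.4988 0.2458 0.05  ]
```

>>> apply_moves --moves '[[[0, 0, 0], [0, 0, 0.004], 0.0], [[0, 0, 0], [0, 0, 0], 0.0]]'

```text
clock: 6.0
eef_pos: [0.5004, 0.2499, 0.0277]
ee_rot: [3.141, -0.001, -0.001]
wrist_force: [0.4, 0.8, 0.2]
opening: 0.002
grasp_force: 0.0
```

>>> apply_moves --moves '[[[0, 0, 0], [0, 0, 0.004], 0.0], [[0, 0, 0], [0, 0, 0], 0.0]]'

```text
clock: 6.25
eef_pos: [0.5003, 0.2498, 0.0236]
ee_rot: [3.141, -0.001, -0.001]
wrist_force: [-0.4, 0.4, 0.5]
opening: -0.001
grasp_force: 0.0
```

>>> apply_moves --moves '[[[0, 0, 0], [0, 0, 0.004], 0.0], [[0, 0, 0], [0, 0, 0], 0.0]]'

```text
clock: 6.5
eef_pos: [0.5003, 0.2499, 0.0196]
ee_rot: [3.141, -0.001, -0.001]
wrist_force: [-0.0, 0.5, -0.5]
opening: -0.001
grasp_force: 0.0
```

>>> apply_moves --moves '[[[0, 0, 0], [0, 0, 0.005], 0.0], [[0, 0, 0], [0, 0, 0.005], 0.0], [[0, 0, 0], [0, 0, 0.004], 0.0], [[0, 0, 0], [0, 0, 0.002], 0.0], [[0, 0, 0], [0, 0, 0], 0.0]]'

```text
clock: 7.12
eef_pos: [0.5005, 0.2499, 0.0038]
ee_rot: [3.141, -0.001, -0.001]
wrist_force: [-0.0, -0.5, -0.4]
opening: -0.003
grasp_force: 0.0
```

```bash
python3 - <<'E'
from h import *
s=ctrl.observe();p=s["eef_pos"];print(p,s["wrist_force"],proj("scene",p),proj("top",p))
a=imaging.grab_frame("scene")
d=np.abs(a.astype(int)-cv2.imread("pics/scene0.png").astype(int)).max(2)>30
u,v=proj("scene",p).astype(int)
print(u-15,v-15)
for r in range(v-18,v+10): print(r,''.join('#' if d[r,c] and a[r,c].max()<70 else '+' if d[r,c] else '.' for c in range(u-15,u+25)))
E
```

```text
[0.5005053  0.24993531 0.00384623] [-0.02508081 -0.53853958 -0.41821609] [259.36297067 248.51804461] [240.53725057 196.35784878]
244 233
230 ........++####+++++++...................
231 ........++####+++++++...................
232 ........++####++++++....................
233 .........++++#++++++....................
234 .........++++#++++++....................
235 .........++++#++++++....................
236 .........++++#++++++....................
237 .........+++++++++++....................
238 .............++++++.....................
239 ..............++++......................
240 ........................................
241 ........................................
242 ........................................
243 ........................................
244 ....................................####
245 ...................................#####
246 .............................+++.....###
247 ............................+++++......#
248 ..........................++++++++++....
249 .....................+...+++++++++++++..
250 ...................+++++++++++++++++++++
251 ...................+++++++++++++++++++++
252 ...................+++++++++++++++++++++
253 ...................+++++++++++++++++++++
254 ....................++++++++++++++++++++
255 ....................++++++++++++++++++++
256 ....................++++++++++++++++++++
257 ....................++++++++++++++++++++
```

>>> apply_moves --moves '[[[0, 0, 0], [0, 0, 0.002], 0.0], [[0, 0, 0], [0, 0, 0.002], 0.0], [[0, 0, 0], [0, 0, 0], 0.0]]'

```text
clock: 7.55
eef_pos: [0.5005, 0.2499, -0.0002]
ee_rot: [3.141, -0.001, -0.001]
wrist_force: [-0.7, -0.2, 0.4]
opening: 0.001
grasp_force: 0.0
```

>>> apply_moves --moves '[[[0, 0, 0], [0, 0, 0.002], 0.0], [[0, 0, 0], [0, 0, 0], 0.0]]'

```text
clock: 7.8
eef_pos: [0.5005, 0.25, -0.0021]
ee_rot: [3.141, -0.001, -0.0]
wrist_force: [-0.7, 0.1, 0.2]
opening: 0.0
grasp_force: 0.0
```

>>> apply_moves --moves '[[[0, 0, 0], [0, 0, 0.002], 0.0], [[0, 0, 0], [0, 0, 0], 0.0]]'

```text
clock: 8.05
eef_pos: [0.5005, 0.2499, -0.0041]
ee_rot: [3.141, -0.001, -0.001]
wrist_force: [-0.3, 0.1, -0.8]
opening: 0.003
grasp_force: 0.0
```

>>> apply_moves --moves '[[[0, 0, 0], [0, 0, 0.003], 0.0], [[0, 0, 0], [0, 0, 0.003], 0.0], [[0, 0, 0], [0, 0, 0], 0.0]]'

```text
clock: 8.43
eef_pos: [0.5003, 0.2499, -0.0104]
ee_rot: [3.141, -0.001, -0.001]
wrist_force: [-0.9, 0.3, 0.8]
opening: -0.001
grasp_force: 0.0
```

>>> apply_moves --moves '[[[0, 0, 0], [0, 0, 0.002], 0.0], [[0, 0, 0], [0, 0, 0.002], 0.0], [[0, 0, 0], [0, 0, 0], 0.0]]'

```text
clock: 8.8
eef_pos: [0.5005, 0.2499, -0.0142]
ee_rot: [3.141, -0.001, -0.001]
wrist_force: [-0.7, -0.0, 0.7]
opening: 0.001
grasp_force: 0.0
```

>>> apply_moves --moves '[[[0, 0, 0], [0, 0, 0.002], 0.0], [[0, 0, 0], [0, 0, 0], 0.0]]'

```text
clock: 9.05
eef_pos: [0.5005, 0.25, -0.0161]
ee_rot: [3.142, -0.001, -0.0]
wrist_force: [-0.6, 0.2, 0.4]
opening: -0.001
grasp_force: 0.0
```

>>> apply_moves --moves '[[[0, 0, 0], [0, 0, 0.002], 0.0], [[0, 0, 0], [0, 0, 0], 0.0]]'

```text
clock: 9.3
eef_pos: [0.5005, 0.2499, -0.0181]
ee_rot: [3.141, -0.001, -0.001]
wrist_force: [-0.1, -0.9, -0.1]
opening: -0.001
grasp_force: 0.0
```

>>> apply_moves --moves '[[[0, 0, 0], [0, 0, 0.0015], 0.0], [[0, 0, 0], [0, 0, 0.0015], 0.0], [[0, 0, 0], [0, 0, 0], 0.0]]'

```text
clock: 9.68
eef_pos: [0.5005, 0.25, -0.0211]
ee_rot: [3.142, -0.001, -0.0]
wrist_force: [0.1, 0.0, 0.0]
opening: -0.0
grasp_force: 0.0
```

>>> apply_moves --moves '[[[0, 0, 0], [0, 0, 0.002], 0.0], [[0, 0, 0], [0, 0, 0], 0.0]]'

```text
clock: 9.93
eef_pos: [0.5005, 0.2499, -0.0231]
ee_rot: [3.141, -0.002, -0.001]
wrist_force: [-0.1, 0.2, -0.5]
opening: 0.002
grasp_force: 0.0
```

>>> apply_moves --moves '[[[0, 0, 0], [0, 0, 0.002], 0.0], [[0, 0, 0], [0, 0, 0], 0.0]]'

```text
clock: 10.18
eef_pos: [0.5005, 0.2499, -0.0251]
ee_rot: [3.141, -0.001, -0.001]
wrist_force: [-0.3, -0.1, -0.3]
opening: 0.002
grasp_force: 0.0
```

```bash
python3 - <<'E'
from h import *
s=ctrl.observe();p=s["eef_pos"];print(p,s["wrist_force"],s["joint_pos"],proj("scene",p))
a=imaging.grab_frame("scene")
d=np.abs(a.astype(int)-cv2.imread("pics/scene0.png").astype(int)).max(2)>30
for r in range(228,262): print(r,''.join('#' if d[r,c] and a[r,c].max()<70 else '+' if d[r,c] else '.' for c in range(244,284)))
E
```

```text
[ 0.50049908  0.24993622 -0.02512338] [-0.34304921 -0.08248371 -0.32178538] [3.71490832e-01 2.45208534e-01 1.78858880e+00 1.04006229e-05
 1.10814290e+00 1.94314704e+00] [259.90891899 257.76513951]
228 ##++++++#################+++............
229 ###+++++###############++++.............
230 ###+++++##############++++..............
231 #####++##############++.................
232 +####################+..................
233 ++#########+########++..................
234 ++++#######++#######++..................
235 .+++++#####++######+++..................
236 ...++++###++++####++++..................
237 .....+++++++++++++++++..................
238 .......++++..+++++++++..................
239 ........++....++++++++..................
240 ...............+###+++..................
241 .................##+++..................
242 ..................#+++..............##..
243 ..................#++..........#########
244 ...................++...........########
245 ..........................+++++....#####
246 .........................+++++++.....###
247 ........................++++++++++.....#
248 ....................++.+++++++++++++....
249 ...................+++++++++++++++++++..
250 ...................+++++++++++++++++++++
251 ...................+++++++++++++++++++++
252 ...................+++++++++++++++++++++
253 ...................+++++++++++++++++++++
254 ....................++++++++++++++++++++
255 ....................++++++++++++++++++++
256 ....................++++++++++++++++++++
257 ....................++++++++++++++++++++
258 ....................++++++++++++++++++++
259 .....................+++++++++++++++++++
260 .....................#++++++++++++++++++
261 ......................#+++++++++++++++++
```

```bash
python3 - <<'E'
from h import *
a=imaging.grab_frame("scene")[200:260,225:305]
cv2.imwrite("pics/a7.png",cv2.resize(a,(800,600),interpolation=cv2.INTER_CUBIC))
E
```

```text
(no output)
```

View pics/a7.png

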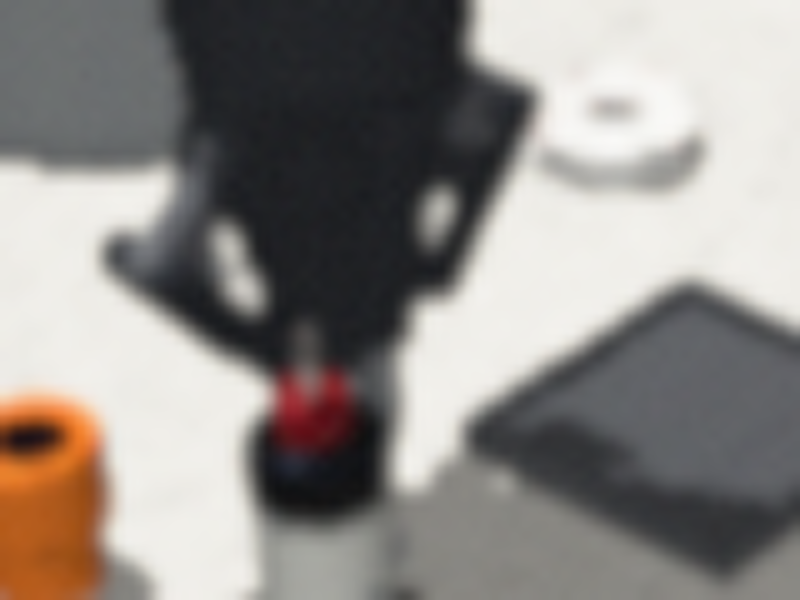

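The tips are now hidden behind the can and still aren't touching the bench. I'll keep going down slowly until contact.

>>> apply_moves --moves '[[[0, 0, 0], [0, 0, 0.0015], 0.0], [[0, 0, 0], [0, 0, 0.0015], 0.0], [[0, 0, 0], [0, 0, 0], 0.0]]'

```text
clock: 10.65
eef_pos: [0.5005, 0.2499, -0.0282]
ee_rot: [3.141, -0.001, -0.001]
wrist_force: [0.8, 0.4, -0.1]
opening: -0.002
grasp_force: 0.0
```

>>> apply_moves --moves '[[[0, 0, 0], [0, 0, 0.0015], 0.0], [[0, 0, 0], [0, 0, 0.0015], 0.0], [[0, 0, 0], [0, 0, 0], 0.0]]'

```text
clock: 11.02
eef_pos: [0.5005, 0.25, -0.0311]
ee_rot: [3.141, -0.001, -0.001]
wrist_force: [-0.1, -0.5, -0.4]
opening: 0.001
grasp_force: 0.0
```

>>> apply_moves --moves '[[[0, 0, 0], [0, 0, 0.0015], 0.0], [[0, 0, 0], [0, 0, 0.0], 0.0]]'

```text
clock: 11.28
eef_pos: [0.5006, 0.25, -0.0325]
ee_rot: [3.142, -0.001, -0.0]
wrist_force: [-0.3, -0.4, -0.3]
opening: -0.002
grasp_force: 0.0
```

>>> apply_moves --moves '[[[0, 0, 0], [0, 0, 0.0015], 0.0], [[0, 0, 0], [0, 0, 0.0], 0.0]]'

```text
clock: 11.52
eef_pos: [0.5006, 0.25, -0.034]
ee_rot: [3.142, -0.001, -0.0]
wrist_force: [0.4, 0.4, 0.6]
opening: -0.001
grasp_force: 0.0
```

>>> apply_moves --moves '[[[0, 0, 0], [0, 0, 0.0015], 0.0], [[0, 0, 0], [0, 0, 0.0], 0.0]]'

```text
clock: 11.78
eef_pos: [0.5007, 0.25, -0.0342]
ee_rot: [3.141, -0.001, -0.0]
wrist_force: [-5.9, -3.2, 13.3]
opening: 0.001
grasp_force: 6.5
```

```bash
python3 - <<'E'
from h import *
s=ctrl.observe();print(s["wrist_force"],s["effort"].round(2),s["eef_pos"])
# sideways check: where does gripper body bottom sit? compare top view extents
a=imaging.grab_frame("top");d=np.abs(a.astype(int)-cv2.imread("pics/top0.png").astype(int)).max(2)>30
print(proj("top",s["eef_pos"]))
for r in range(170,215): print(r,''.join('#' if d[r,c] and a[r,c].max()<60 else '+' if d[r,c] else '.' for c in range(225,270)))
E
```

```text
[-5.87731663 -3.21084837 13.28235015] [ -0.23 -50.47 -40.68   0.08  -2.47  -0.  ] [ 0.50074462  0.25004693 -0.03417066]
[243.30632119 199.20258862]
170 ++++++++++++########+........................
171 +++++++++++++#######+........................
172 +++++++++++++#######++.......................
173 +++++++++++++#######++.......................
174 +++++++++++++########+.......................
175 ++++++++++++++#######+.......................
176 ++++++++++++++#######++......................
177 ++++++++++++++#######++......................
178 ++++++++++++++########+......................
179 +++++++++++++++#######+......................
180 #++++++++++++++#######++.....................
181 #++++++++++++++#######++.....................
182 #++++++++++++++########+.....................
183 #++++++++++++++########+.....................
184 #+++++++++++++++########+....+++++...........
185 #+++++++++++++++########++++++###++..........
186 ##++++++++++++++#########+++######+..........
187 ##++++++++++++++##################+..........
188 ##++++++++++++++###############++++..........
18
[... 597 characters left out ...]

201 ++++++++++++++++++++##########.######........
202 ++++++++++++++++++++##########.########......
203 ++++++++++++++++++++##########.########......
204 ++++++++++++++++++++##########.#######.......
205 ++++++++++++++++++++##########.#######.......
206 +++++++++++++++++++++#########.#######.......
207 #++++++++++++++++++++#########.#######.......
208 ##+++++++++++++++++++#########.#######.......
209 .#+++++++++++++++++++########..#######.......
210 +++.++++++..++++++++++#######..#######.......
211 ++++..++++++++++++++++#######...#####........
212 ++++..++++++++++++++++#######...#............
213 ++++.+++++++++++++++++#######..##............
214 ++++.++++++++++++++++++######..###...........
```

Contact came at a reported z of -0.034, so the real tips sit about 34 mm higher than the reported TCP, which matches the pictures. I'll lift off and check the sideways offset from the earlier tip pixels.

>>> apply_moves --moves '[[[0, 0, 0], [0, 0, -0.01], 0.0], [[0, 0, 0], [0, 0, -0.04], 0.0], [[0, 0, 0], [0, 0, -0.05], 0.0], [[0, 0, 0], [0, 0, -0.045], 0.0]]'

```text
clock: 12.32
eef_pos: [0.5008, 0.2501, 0.1117]
ee_rot: [-3.141, 0.001, -0.001]
wrist_force: [1.0, 1.3, -0.1]
opening: -0.002
grasp_force: 0.0
```

```bash
python3 - <<'E'
from h import *
np.set_printoptions(precision=4,suppress=True)
p=np.array([.4492,.3047,.121]);
for dz in(.025,.03,.034): print(dz,"exp closed",proj("scene",p+[0,0,dz]),"ray",ray("scene",254.5,215,p[2]+dz))
q=np.array([.45,.3052,.0974])
print("a3 near tip pad inner expected",proj("scene",q+[0,.011,.033]),"outer",proj("scene",q+[0,.025,.033]),"obs inner edge",210+255/6,190+205/6,"outer",210+210/6,190+195/6)
E
```

```text
0.025 exp closed [253.8732 215.7721] ray [0.4506 0.3016 0.146 ]
0.03 exp closed [253.7475 213.807 ] ray [0.4443 0.307  0.151 ]
0.034 exp closed [253.6465 212.227 ] ray [0.4392 0.3113 0.155 ]
a3 near tip pad inner expected [250.0784 223.8008] outer [245.1908 226.4043] obs inner edge 252.5 224.16666666666666 outer 245.0 222.5
```

```bash
cat >> h.py <<'E'
def redb(n,x0,x1,y0,y1,amin=3):
    a=imaging.grab_frame(n)[y0:y1,x0:x1].astype(int)
    return blobs((a[...,2]>60)&(a[...,2]>2.2*a[...,1])&(a[...,2]>2.2*a[...,0]),(x0,y0),amin)
E
python3 -c "
from h import *
print(redb('scene',240,275,230,285));print(redb('top',198,235,200,235))"
```

```text
[(44, (257.5, 270.5), (np.float64(7.0), np.float64(19.0)), 90.0, (248, 267, 20, 8)), (20, (255.5, 242.0), (np.float64(4.0), np.float64(7.0)), 90.0, (252, 240, 8, 5))]
[]
```

>>> apply_moves --moves '[[[0, 0, 0], [-0.026, -0.028, 0], 0.05], [[0, 0, 0], [-0.026, -0.028, 0], 0.05], [[0, 0, 0], [0, 0, 0.02], 0.05], [[0, 0, 0], [0, 0, 0.02], 0.05], [[0, 0, 0], [0, 0, 0], 0.05]]'

```text
clock: 13.05
eef_pos: [0.447, 0.3052, 0.0675]
ee_rot: [3.14, -0.001, -0.006]
wrist_force: [0.4, -0.7, -0.0]
opening: 0.586
grasp_force: 0.0
```

>>> apply_moves --moves '[[[0, 0, 0], [0, 0, 0.013], 0.05], [[0, 0, 0], [0, 0, 0.012], 0.05], [[0, 0, 0], [0, 0, 0], 0.05], [[0, 0, 0], [0, 0, 0], 0.05]]'

```text
clock: 13.55
eef_pos: [0.4489, 0.3061, 0.0448]
ee_rot: [-3.142, 0.002, -0.0]
wrist_force: [0.2, -0.6, 0.4]
opening: 0.585
grasp_force: 0.0
```

```bash
python3 - <<'E'
from h import *
s=ctrl.observe();print(s["eef_pos"],s["wrist_force"])
crop("scene",225,295,195,255,"a8.png",10)
E
```

```text
[0.44888362 0.30608769 0.04477613] [ 0.18198656 -0.56682347  0.43823844]
```

View pics/a8.png

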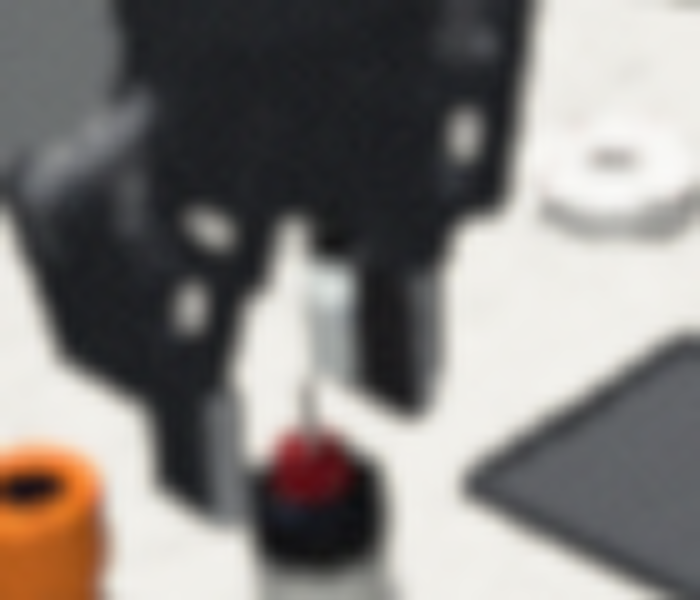

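The fingers straddle the screw head evenly: the tips are at (235,520) and (400,410) and the head is at (312,465). Closing now.

>>> apply_moves --moves '[[[0, 0, 0], [0, 0, 0], 0.03], [[0, 0, 0], [0, 0, 0], 0.02], [[0, 0, 0], [0, 0, 0], 0.01], [[0, 0, 0], [0, 0, 0], 0.01], [[0, 0, 0], [0, 0, 0], 0.01]]'

```text
clock: 14.22
eef_pos: [0.4491, 0.3062, 0.0451]
ee_rot: [-3.141, 0.001, -0.001]
wrist_force: [0.0, -1.0, 5.5]
opening: 0.163
grasp_force: 58.8
```

>>> apply_moves --moves '[[[0, 0, 0], [0, 0, -0.005], 0.01], [[0, 0, 0], [0, 0, -0.02], 0.01], [[0, 0, 0], [0, 0, -0.03], 0.01], [[0, 0, 0], [0, 0, 0], 0.01], [[0, 0, 0], [0, 0, 0], 0.01]]'

```text
clock: 14.85
eef_pos: [0.4483, 0.3059, 0.0989]
ee_rot: [3.141, -0.001, -0.001]
wrist_force: [-0.6, 0.1, -0.8]
opening: 0.165
grasp_force: 58.6
```

```bash
python3 - <<'E'
from h import *
s=ctrl.observe();p=s["eef_pos"];print(p,proj("scene",p+[0,0,.036]))
print(redb('scene',235,285,190,285,2))
a=imaging.grab_frame("scene")
d=np.abs(a.astype(int)-cv2.imread("pics/scene0.png").astype(int)).max(2)>30
for r in range(205,262): print(r,''.join('R' if a[r,c,2]>60 and a[r,c,2]>2*max(a[r,c,:2]) else '#' if a[r,c].max()<70 else '+' if d[r,c] else '.' for c in range(238,278)))
E
```

```text
[0.44829342 0.30589013 0.09885897] [254.02637224 220.47237143]
[(42, (257.3, 270.3), (np.float64(19.1), np.float64(7.7)), 3.0, (248, 266, 20, 9)), (2, (256.5, 219.5), (np.float64(3.0), np.float64(1.0)), 90.0, (256, 218, 2, 4))]
205 ########################.RRRRRRRRRRRRRRR
206 ######################..+RRRRRRRRRRRRRRR
207 ######################.+RRRRRRRRRRRRRRRR
208 ######################+++RRRRRRRRRRRRRRR
209 ..####################+++RRRRRRRRRRRRRRR
210 ...+##################+++RRRRRRRRRRRRRRR
211 ......########..######++RRRRRRRRRRRRRRRR
212 .......######...+#####+++RRRRRRRRRRRRRRR
213 .......######++++#####+++RRRRRRRRRRRRRRR
214 .......######++++#####+++RRRRRRRRRRRRRRR
215 ....R..######++++#####+++RRRRRRRRRRRRRRR
216 RRRRRRR+#####++++#####..RRRRRRRRRRRRRRRR
217 RRRRRRR+#####++++#####+.RRRRRRRRRRRRRRRR
218 RRRRRRRR#####+++++R###++RRRRRRRRRRRRRRRR
219 RRRRRRRR#####+++++RR##++RRRRRRRRRRRRRRRR
220 RRRRRRRR+####+++++RR##.RRRRRRRRRRRRRRRRR
221 RRRRRRRR++###+++++RR++RRRRRRRRRRRRRRRRRR
222 RRRRRRRRRR+##+++++R++RRRRRRRRRRRRRRRRRRR
223 RRRRRRRRRRR+++++++++RRRRRRRRRRRRRRRRRRRR
224 RRRRRRRRRRRRR
[... 1058 characters left out ...]
RRR.
248 RRRRRRRRRRRR.############.RRRRRRRRRRRRRR
249 RRRRRRRRRRRR.###########.RRRRRRRRRRRRRRR
250 RRRRRRRRRRRRR.##########.RRRRRRRRRRRRRRR
251 RRRRRRRRRRRRR..#######...RRRRRRRRRRRRRRR
252 RRRRRRRRRRRRRR..........RRRRRRRRRRRRRRRR
253 RRRRRRRRRRRRRRRRRRRRRRRRRRRRRRRRRRRRRRRR
254 RRRRRRRRRRRRRRRRRRRRRRRRRRRRRRRRRRRRRRRR
255 RRRRRRRRRRRRRRRRRRRRRRRRRRRRRRRRRRRRRRRR
256 RRRRRRRRRRRRRRRRRRRRRRRRRRRRRRRRRRRRRRRR
257 RRRRRRRRRRRRRRRRRRRRRRRRRRRRRRRRRRRRRRRR
258 RRRRRRRRRRRRRRRRRRRRRRRRRRRRRRRRRRRRRRRR
259 RRRRRRRRRRRRRRRRRRRRRRRR...RRRRRRRRRRRRR
260 RRRRRRRRRRRR.RRRRRRRRRRR....RRRRRRRRRRRR
261 RRRRRRRRRRR...RRRRRRRRRRR..#.RRRRRRRRRRR<stdin>:6: RuntimeWarning: overflow encountered in scalar multiply
```

The screw is held: red shows between the pads at (256,220), and the can cap is still in place at (256,246). Now to the tray.

>>> apply_moves --moves '[[[0, 0, 0], [0.001, 0.046, 0], 0.01], [[0, 0, 0], [0.001, 0.046, 0], 0.01], [[0, 0, 0], [0.002, 0.0465, 0], 0.01], [[0, 0, 0], [0, 0, 0.04], 0.01], [[0, 0, 0], [0, 0, 0.04], 0.01]]'

```text
clock: 15.58
eef_pos: [0.4526, 0.1667, 0.0183]
ee_rot: [-3.141, 0.004, -0.001]
wrist_force: [0.9, 0.4, -1.1]
opening: 0.161
grasp_force: 58.7
```

>>> apply_moves --moves '[[[0, 0, 0], [0, 0, 0.03], 0.01], [[0, 0, 0], [0, 0, 0.008], 0.01], [[0, 0, 0], [0, 0, 0.004], 0.01], [[0, 0, 0], [0, 0, 0], 0.01], [[0, 0, 0], [0, 0, 0], 0.01]]'

```text
clock: 16.2
eef_pos: [0.4537, 0.1679, -0.0212]
ee_rot: [-3.141, 0.001, -0.003]
wrist_force: [-0.2, -0.2, 0.8]
opening: 0.164
grasp_force: 58.7
```

```bash
python3 - <<'E'
from h import *
s=ctrl.observe();p=s["eef_pos"];print(p,s["wrist_force"])
crop("scene",265,335,205,265,"a9.png",10)
E
```

```text
[ 0.45369817  0.16790878 -0.02116823] [-0.1511272  -0.2458174   0.76591312]
```

>>> apply_moves --moves '[[[0, 0, 0], [0, 0, 0.003], 0.01], [[0, 0, 0], [0, 0, 0.002], 0.01], [[0, 0, 0], [0, 0, 0], 0.01]]'

```text
clock: 16.62
eef_pos: [0.4523, 0.1675, -0.0277]
ee_rot: [3.141, -0.001, -0.001]
wrist_force: [-0.1, -0.0, -0.9]
opening: 0.167
grasp_force: 58.7
```

>>> apply_moves --moves '[[[0, 0, 0], [0, 0, 0.0015], 0.01], [[0, 0, 0], [0, 0, 0], 0.01]]'

```text
clock: 16.88
eef_pos: [0.4527, 0.1676, -0.0287]
ee_rot: [-3.142, 0.001, -0.0]
wrist_force: [-1.8, -0.7, 3.0]
opening: 0.163
grasp_force: 59.0
```

>>> apply_moves --moves '[[[0, 0, 0], [0, 0, 0.001], 0.01], [[0, 0, 0], [0, 0, 0], 0.01]]'

```text
clock: 17.12
eef_pos: [0.4528, 0.1676, -0.0288]
ee_rot: [3.141, -0.001, -0.0]
wrist_force: [-6.7, -1.7, 14.3]
opening: 0.164
grasp_force: 60.4
```

>>> apply_moves --moves '[[[0, 0, 0], [0, 0, -0.0012], 0.01], [[0, 0, 0], [0, 0, 0], 0.025], [[0, 0, 0], [0, 0, 0], 0.035], [[0, 0, 0], [0, 0, 0], 0.045], [[0, 0, 0], [0, 0, 0], 0.045]]'

```text
clock: 17.75
eef_pos: [0.4525, 0.1676, -0.0288]
ee_rot: [3.142, -0.001, -0.0]
wrist_force: [0.0, 0.9, 0.3]
opening: 0.528
grasp_force: 0.0
```

>>> apply_moves --moves '[[[0, 0, 0], [0, 0, -0.01], 0.045], [[0, 0, 0], [0, 0, -0.03], 0.045], [[0, 0, 0], [0, 0, -0.05], 0.045], [[0, 0, 0], [0, 0, -0.04], 0.045]]'

```text
clock: 18.25
eef_pos: [0.453, 0.1677, 0.104]
ee_rot: [-3.141, 0.001, -0.003]
wrist_force: [1.9, -0.5, -0.9]
opening: 0.528
grasp_force: 0.0
```

```bash
python3 - <<'E'
from h import *
print(redb('scene',270,325,215,260,2),[proj("scene",[.4527,.1675,z]).round(1) for z in(.003,.012,.028)])
X=[.4465,.302];print([proj("scene",[*X,z]).round(1) for z in(0,.018,.06,.077)],[proj("top",[*X,z]).round(1) for z in(0,.018,.06,.077)])
a=imaging.grab_frame("scene")[230:285,238:280].astype(int)
g=a.max(2)
print("cap",blobs(g<60,(238,230)))
E
```

```text
[(11, (295.5, 241.5), (np.float64(3.0), np.float64(5.0)), 90.0, (293, 240, 6, 4))] [array([295.5, 241.9]), array([295.5, 239.1]), array([295.4, 233.9])]
[array([258.9, 268.6]), array([258.5, 262.6]), array([257.6, 247.9]), array([257.2, 241.8])] [array([219.1, 216.1]), array([217.3, 215. ]), array([212.9, 212.2]), array([211., 211.])]
cap [(44, (257.6, 266.8), (np.float64(8.6), np.float64(17.2)), 86.4, (249, 262, 18, 10)), (94, (256.5, 246.0), (np.float64(10.0), np.float64(11.0)), 90.0, (251, 241, 12, 11))]
```

```bash
python3 - <<'E'
from h import *
print("cap scene",ray("scene",256.5,246,.0685))
a=imaging.grab_frame("top");t0=cv2.imread("pics/top0.png")
b=a[196:236,196:236].astype(int)
for r in range(40): print(196+r,''.join('R' if p[2]>60 and p[2]>2*max(p[:2]) else '#' if p.max()<60 else 'o' if p.max()<105 else '.' for p in b[r]))
c=a[205:240,305:345].astype(int)
E
```

```text
cap scene [0.4447359  0.30646163 0.0685    ]
196 #######...................o#############
197 #######...................o#############
198 #######...................o#############
199 #######o..................o#############
200 #######o....................o###########
201 #######o......................oo###o####
202 #######o.........................oooo###
203 #######o.............................oo#
204 #######o.....oooo.....................oo
205 #######o...oo#####ooo###Ro..............
206 #######oo.################RR............
207 ############################R...........
208 #############################R..........
209 ##############################R.........
210 ##############################RR........
211 ##############################RR........
212 ###############################Ro.......
213 ################################o.......
214 ###############################Ro.......
215 #########oo####################Ro.......
216 ########o..o##################oRo.......
217 ########o...o#################RRo.......
218 ########o....#################Ro........
219 ########o....R###############RRo........
220 ########o.....###############Ro.........
221 #########.....o#############RRo.........
222 #########.....oo#############o..........
223 #########o......o##########oo...........
224 #########o......oooo#####ooo............
225 #########o.......ooooooooooo............
226 #########o.......oooooooooo.............
227 #########o........oooooooo..............
228 #########o.........oooooo...............
229 #########o.........oo...................
230 #########o..............................
231 #########o..............................
232 ##########..............................
233 ##########..............................
234 ##########..............................
235 ##########..............................
```

>>> apply_moves --moves '[[[0, 0, 0], [-0.0015, -0.046, 0], 0.07], [[0, 0, 0], [-0.0015, -0.046, 0], 0.07], [[0, 0, 0], [-0.0015, -0.046, 0], 0.07], [[0, 0, 0], [0, 0, 0.03], 0.07], [[0, 0, 0], [0, 0, 0.02], 0.07]]'

```text
clock: 19.02
eef_pos: [0.4466, 0.3056, 0.0488]
ee_rot: [3.14, 0.001, -0.004]
wrist_force: [-0.6, -0.6, -0.5]
opening: 0.818
grasp_force: 0.0
```

>>> apply_moves --moves '[[[0, 0, 0], [0, 0, 0.03], 0.07], [[0, 0, 0], [0, 0, 0.026], 0.07], [[0, 0, 0], [0, 0, 0], 0.06], [[0, 0, 0], [0, 0, 0], 0.05]]'

```text
clock: 19.52
eef_pos: [0.4483, 0.3056, -0.0043]
ee_rot: [3.142, -0.001, -0.0]
wrist_force: [0.2, -0.1, 0.1]
opening: 0.587
grasp_force: 0.0
```

>>> apply_moves --moves '[[[0, 0, 0], [0, 0, 0], 0.04], [[0, 0, 0], [0, 0, 0], 0.034], [[0, 0, 0], [0, 0, 0], 0.025], [[0, 0, 0], [0, 0, 0], 0.025], [[0, 0, 0], [0, 0, 0], 0.025]]'

```text
clock: 20.15
eef_pos: [0.449, 0.3056, -0.0035]
ee_rot: [-3.141, 0.001, -0.002]
wrist_force: [-0.6, -2.7, 5.7]
opening: 0.362
grasp_force: 58.5
```

>>> apply_moves --moves '[[[0, 0, 0], [0, 0, -0.005], 0.025], [[0, 0, 0], [0, 0, -0.02], 0.025], [[0, 0, 0], [0, 0, -0.03], 0.025], [[0, 0, 0], [0, 0, -0.03], 0.025], [[0, 0, 0], [0, 0, 0], 0.025]]'

```text
clock: 20.78
eef_pos: [0.4503, 0.3068, 0.0835]
ee_rot: [-3.139, 0.001, -0.008]
wrist_force: [0.0, -0.2, -0.4]
opening: 0.363
grasp_force: 59.2
```

```bash
python3 - <<'E'
from h import *
s=ctrl.observe();p=s["eef_pos"];print(p,proj("scene",p+[0,0,.0215]),s["wrist_force"])
a=imaging.grab_frame("scene")
for r in range(200,285,1): print(r,''.join('R' if int(q[2])>60 and int(q[2])>2*int(max(q[:2])) else '#' if q.max()<60 else 'o' if q.max()<130 else '.' for q in a[r,238:280]))
E
```

```text
[0.45031824 0.30683275 0.08352878] [253.82262096 231.684472  ] [ 0.04490969 -0.15257157 -0.43464268]
200 oo###############################o........
201 o##############oo################o........
202 o##############oo###############oo........
203 o#############oooo############ooo.........
204 oo############oooo###########oo...........
205 oo############oooo##########o.............
206 oo############oooo#########o..............
207 ######oo###################o..............
208 ######ooo#################oo..............
209 ######ooo#################o...............
210 ######oo################ooo...............
211 #######o###############oooo...............
212 ########################ooo...............
213 ########################ooo...............
214 ########################ooo...............
215 ########################ooo...............
216 ########################ooo...............
217 oo#########o############ooo...............
218 ..oo######ooo#######ooooooo...............
219 ...o#####oooooooooooooooooo...............
220 ....o####ooooooooooo..oooo................
221 ....o###
[... 2295 characters left out ...]
..........RRRRR###########RRRoo...........
271 ..........oRRRRRRR##RRRRRRRRRoo...........
272 ...........oRRRRRRRRRRRRRRRRooo...........
273 ............oRRRRRRRRRRRRRoooo............
274 .............ooRRRRRRRRRoooo..............
275 ..................oooooooo................
276 ..........................................
277 ..........................................
278 ..........................................
279 ..........................................
280 ..........................................
281 ..........................................
282 ..........................................
283 ..............................R.RR........
284 ..............................oRRRoR......
```

The can is lifted and the lens is fully visible, centred at (258,266.5). Carrying the can to the carrier, avoiding the cylinder.

>>> apply_moves --moves '[[[0, 0, 0], [0.002, 0.05, -0.01], 0.025], [[0, 0, 0], [0.002, 0.05, -0.01], 0.025], [[0, 0, 0], [0.002, 0.05, 0], 0.025], [[0, 0, 0], [0.002, 0.05, 0], 0.025], [[0, 0, 0], [0.002, 0.05, 0], 0.025]]'

```text
clock: 21.45
eef_pos: [0.4568, 0.0541, 0.0987]
ee_rot: [-3.142, 0.001, 0.003]
wrist_force: [0.5, -1.0, -1.7]
opening: 0.362
grasp_force: 59.4
```

>>> apply_moves --moves '[[[0, 0, 0], [0.005, 0.05, 0], 0.025], [[0, 0, 0], [0.035, 0.035, 0], 0.025], [[0, 0, 0], [0.035, 0.035, 0], 0.025], [[0, 0, 0], [0.035, 0.035, 0], 0.025], [[0, 0, 0], [0.035, 0.035, 0], 0.025]]'

```text
clock: 22.08
eef_pos: [0.6027, -0.1355, 0.0981]
ee_rot: [-3.141, 0.002, 0.004]
wrist_force: [-0.0, 0.5, -0.8]
opening: 0.363
grasp_force: 59.4
```

>>> apply_moves --moves '[[[0, 0, 0], [0.035, 0.035, 0], 0.025], [[0, 0, 0], [0.01, 0.005, 0.02], 0.025], [[0, 0, 0], [0, 0, 0.03], 0.025], [[0, 0, 0], [0, 0, 0], 0.025], [[0, 0, 0], [0, 0, 0], 0.025]]'

```text
clock: 22.7
eef_pos: [0.6474, -0.1744, 0.0501]
ee_rot: [-3.141, 0.001, 0.001]
wrist_force: [0.4, 0.0, -0.1]
opening: 0.365
grasp_force: 59.4
```

>>> apply_moves --moves '[[[0, 0, 0], [0.0035, 0.0035, 0.02], 0.025], [[0, 0, 0], [0, 0, 0.02], 0.025], [[0, 0, 0], [0, 0, 0.01], 0.025], [[0, 0, 0], [0, 0, 0.003], 0.025], [[0, 0, 0], [0, 0, 0], 0.025]]'

```text
clock: 23.32
eef_pos: [0.6513, -0.1781, -0.0028]
ee_rot: [-3.142, 0.001, 0.0]
wrist_force: [-0.4, 1.1, -0.2]
opening: 0.367
grasp_force: 59.4
```

>>> apply_moves --moves '[[[0, 0, 0], [0, 0, 0.002], 0.025], [[0, 0, 0], [0, 0, 0], 0.025]]'

```text
clock: 23.58
eef_pos: [0.6516, -0.1782, -0.0042]
ee_rot: [3.141, -0.001, 0.001]
wrist_force: [0.0, 0.5, -0.9]
opening: 0.364
grasp_force: 59.4
```

>>> apply_moves --moves '[[[0, 0, 0], [0, 0, 0.001], 0.025], [[0, 0, 0], [0, 0, 0], 0.025], [[0, 0, 0], [0, 0, 0], 0.025]]'

```text
clock: 23.95
eef_pos: [0.6513, -0.1781, -0.0057]
ee_rot: [-3.142, 0.001, -0.0]
wrist_force: [0.0, -0.2, -1.3]
opening: 0.366
grasp_force: 59.4
```

>>> apply_moves --moves '[[[0, 0, 0], [0, 0, 0.001], 0.025], [[0, 0, 0], [0, 0, 0], 0.025], [[0, 0, 0], [0, 0, 0], 0.025]]'

```text
clock: 24.32
eef_pos: [0.6516, -0.1782, -0.0062]
ee_rot: [3.141, -0.001, 0.001]
wrist_force: [-1.7, 0.6, 5.2]
opening: 0.361
grasp_force: 59.2
```

>>> apply_moves --moves '[[[0, 0, 0], [0, 0, 0.0007], 0.025], [[0, 0, 0], [0, 0, 0], 0.025], [[0, 0, 0], [0, 0, 0], 0.025]]'

```text
clock: 24.7
eef_pos: [0.6518, -0.1784, -0.0063]
ee_rot: [3.141, -0.001, 0.002]
wrist_force: [-3.0, 0.9, 8.8]
opening: 0.363
grasp_force: 58.9
```

>>> apply_moves --moves '[[[0, 0, 0], [0, 0, -0.0014], 0.025], [[0, 0, 0], [0, 0, 0], 0.025], [[0, 0, 0], [0, 0, 0], 0.036], [[0, 0, 0], [0, 0, 0], 0.05], [[0, 0, 0], [0, 0, 0], 0.06]]'

```text
clock: 25.32
eef_pos: [0.6512, -0.178, -0.0062]
ee_rot: [-3.141, 0.001, 0.0]
wrist_force: [-0.5, 0.2, -0.2]
opening: 0.7
grasp_force: 0.0
```

>>> apply_moves --moves '[[[0, 0, 0], [0, 0, 0], 0.06], [[0, 0, 0], [0, 0, -0.02], 0.06], [[0, 0, 0], [0, 0, -0.04], 0.06], [[0, 0, 0], [0, 0, -0.05], 0.06], [[0, 0, 0], [-0.04, 0, -0.01], 0.06]]'

```text
clock: 25.95
eef_pos: [0.616, -0.1794, 0.1217]
ee_rot: [3.138, 0.0, 0.017]
wrist_force: [-0.2, -0.3, -0.5]
opening: 0.701
grasp_force: 0.0
```

>>> apply_moves --moves '[[[0, 0, 0], [-0.05, -0.02, 0], 0.06], [[0, 0, 0], [-0.05, -0.04, 0], 0.06], [[0, 0, 0], [-0.05, -0.05, 0], 0.06], [[0, 0, 0], [-0.022, -0.05, 0], 0.06], [[0, 0, 0], [0, -0.04, 0], 0.06]]'

```text
clock: 26.58
eef_pos: [0.4456, 0.0166, 0.1157]
ee_rot: [3.142, -0.002, 0.004]
wrist_force: [0.7, -0.8, 0.7]
opening: 0.709
grasp_force: 0.0
```

```bash
python3 - <<'E'
from h import *
s=ctrl.observe();print(s["eef_pos"])
a=imaging.grab_frame("scene");b=imaging.grab_frame("top")
A=a[145:225,285:395];B=b[115:195,335:445]
cv2.imwrite("pics/b1.png",cv2.resize(np.vstack([A,B]),(412,600),interpolation=cv2.INTER_CUBIC))
cv2.imwrite("pics/b1t.png",b);cv2.imwrite("pics/b1s.png",a)
for l,im,(x0,x1,y0,y1),n in(("top",b,(335,445,115,195),"top"),("scene",a,(285,395,145,225),"scene")):
    c=im[y0:y1,x0:x1].astype(int); print(l,"dark",blobs(c.max(2)<60,(x0,y0),8),"white",blobs(c.min(2)>195,(x0,y0),150))
print([proj("top",[.651,-.178,z]).round(1) for z in(.057,.066,.074)],[proj("scene",[.651,-.178,z]).round(1) for z in(.057,.066,.074)])
E
```

```text
[0.44564478 0.01663011 0.11571026]
top dark [(48, (369.8, 175.5), (np.float64(4.1), np.float64(37.5)), 5.7, (366, 157, 8, 38)), (156, (408.6, 142.8), (np.float64(11.6), np.float64(17.9)), 26.6, (402, 134, 15, 18))] white [(970, (406.6, 146.3), (np.float64(31.6), np.float64(36.0)), 77.5, (390, 128, 38, 38))]
scene dark [(96, (333.5, 213.0), (np.float64(14.0), np.float64(9.0)), 90.0, (329, 206, 10, 15)), (88, (300.5, 157.0), (np.float64(14.0), np.float64(9.0)), 90.0, (296, 150, 10, 15)), (54, (362.0, 148.0), (np.float64(6.0), np.float64(10.0)), 90.0, (357, 145, 11, 7)), (435, (335.5, 159.0), (np.float64(28.0), np.float64(35.0)), 90.0, (318, 145, 36, 29))] white [(479, (309.8, 182.2), (np.float64(21.2), np.float64(33.2)), 45.0, (291, 166, 39, 28)), (4818, (339.5, 188.5), (np.float64(109.0), np.float64(71.0)), 0.0, (285, 153, 110, 72))]
[array([409. , 141.5]), array([409.8, 140.2]), array([410.5, 139.1])] [array([321. , 162.5]), array([321.1, 160.1]), array([321.2, 157.9])]
```

The carrier hasn't moved (half-mask at (406.6,146.3) against (406.4,146.0) before), and the eyepiece is still standing on the dish. Now I'll take the eyepiece.

>>> apply_moves --moves '[[[0, 0, 0], [-0.007, -0.012, 0.02], 0.07], [[0, 0, 0], [0, 0, 0.02], 0.07], [[0, 0, 0], [0, 0, 0], 0.07], [[0, 0, 0], [0, 0, 0], 0.07]]'

```text
clock: 27.18
eef_pos: [0.4403, 0.0268, 0.0754]
ee_rot: [3.141, -0.002, 0.002]
wrist_force: [0.0, -0.3, 0.2]
opening: 0.822
grasp_force: 0.0
```

>>> apply_moves --moves '[[[0, 0, 0], [-0.0015, -0.0015, 0.03], 0.07], [[0, 0, 0], [0, 0, 0.03], 0.07], [[0, 0, 0], [0, 0, 0.021], 0.07], [[0, 0, 0], [0, 0, 0], 0.06], [[0, 0, 0], [0, 0, 0], 0.05]]'

```text
clock: 27.8
eef_pos: [0.4393, 0.0286, -0.0054]
ee_rot: [3.141, -0.002, 0.003]
wrist_force: [0.0, -0.6, -0.7]
opening: 0.587
grasp_force: 0.0
```

>>> apply_moves --moves '[[[0, 0, 0], [0, 0, 0], 0.043], [[0, 0, 0], [0, 0, 0], 0.038], [[0, 0, 0], [0, 0, 0], 0.028], [[0, 0, 0], [0, 0, 0], 0.028], [[0, 0, 0], [0, 0, 0], 0.028]]'

```text
clock: 28.42
eef_pos: [0.4389, 0.0286, -0.0058]
ee_rot: [3.141, -0.001, 0.002]
wrist_force: [-2.9, -1.2, 7.3]
opening: 0.389
grasp_force: 59.3
```

>>> apply_moves --moves '[[[0, 0, 0], [0, 0, -0.005], 0.028], [[0, 0, 0], [0, 0, -0.02], 0.028], [[0, 0, 0], [0, 0, -0.035], 0.028], [[0, 0, 0], [0, 0, -0.035], 0.028], [[0, 0, 0], [0.01, 0.005, 0], 0.028]]'

```text
clock: 29.05
eef_pos: [0.4505, 0.0238, 0.0914]
ee_rot: [3.141, -0.001, 0.01]
wrist_force: [0.8, 0.6, -0.9]
opening: 0.389
grasp_force: 59.7
```

```bash
python3 - <<'E'
from h import *
s=ctrl.observe();p=s["eef_pos"];print(p,proj("scene",p+[0,0,.018]),proj("scene",p+[0,0,.062]))
a=imaging.grab_frame("scene")
for r in range(165,235): print(r,''.join('R' if int(q[2])>60 and int(q[2])>2*int(max(q[:2])) else '#' if q.max()<60 else 'o' if q.max()<130 else '.' for q in a[r,312:362]))
E
```

```text
[0.45047473 0.02380882 0.09139269] [331.78407569 186.95633912] [332.44057982 172.20396074]
165 .....o########o..oo#oooo######o...................
166 ......o#######o..oo#oooo#####o....................
167 ......o#######oooo##ooo#####o.....................
168 ......o########oo###ooo#####o.....................
169 ......oo############ooo#####o.....................
170 .......ooo##########oo######o.....................
171 ........oooo###############oo.....................
172 ...........oo##############oo.....................
173 ...........oo####ooo#######oo.....................
174 ............o####oooo######oo.....................
175 ...........oo####oooo######oo.....................
176 ............o####oooo######o......................
177 ............o####oooo######o......................
178 ............o####oooo######o......................
179 ............o####oooo#####oo......................
180 ............o####oooo#####o.......................
181 ............o###ooooo###ooo.......................
182 .............o##oooooRRRoo........................
183 .............oo
[... 2140 characters left out ...]
........................................
223 ..................................................
224 ..................................................
225 ..................................................
226 ..................................................
227 ..................................................
228 .................................................o
229 .................................................o
230 ................................................oo
231 ...............................................ooo
232 .............................................ooooo
233 ............................................oooooo
234 ...........................................ooooooo
```

>>> apply_moves --moves '[[[0, 0, 0], [0.035, 0.021, 0], 0.028], [[0, 0, 0], [0.035, 0.021, 0], 0.028], [[0, 0, 0], [0.035, 0.021, 0], 0.028], [[0, 0, 0], [0.035, 0.021, 0], 0.028], [[0, 0, 0], [0.034, 0.021, 0], 0.028]]'

```text
clock: 29.72
eef_pos: [0.6218, -0.082, 0.0854]
ee_rot: [-3.141, 0.002, 0.005]
wrist_force: [0.7, -0.2, -0.7]
opening: 0.389
grasp_force: 59.7
```

>>> apply_moves --moves '[[[0, 0, 0], [0, 0, 0.03], 0.028], [[0, 0, 0], [0, 0, 0.03], 0.028], [[0, 0, 0], [0, 0, 0], 0.028], [[0, 0, 0], [0, 0, 0], 0.028]]'

```text
clock: 30.22
eef_pos: [0.6217, -0.0813, 0.028]
ee_rot: [-3.141, 0.001, 0.001]
wrist_force: [-0.2, -0.4, -0.5]
opening: 0.392
grasp_force: 59.7
```

>>> apply_moves --moves '[[[0, 0, 0], [0.0033, 0, 0.015], 0.028], [[0, 0, 0], [0, 0, 0.01], 0.028], [[0, 0, 0], [0, 0, 0.0025], 0.028], [[0, 0, 0], [0, 0, 0], 0.028], [[0, 0, 0], [0, 0, 0], 0.028]]'

```text
clock: 30.85
eef_pos: [0.6255, -0.0814, 0.001]
ee_rot: [3.141, -0.001, 0.001]
wrist_force: [-0.3, 0.3, -0.7]
opening: 0.386
grasp_force: 59.7
```

>>> apply_moves --moves '[[[0, 0, 0], [0, 0, 0.001], 0.028], [[0, 0, 0], [0, 0, 0], 0.028], [[0, 0, 0], [0, 0, 0], 0.028]]'

```text
clock: 31.22
eef_pos: [0.6252, -0.0814, -0.0004]
ee_rot: [3.142, -0.001, 0.0]
wrist_force: [0.3, 0.3, -0.8]
opening: 0.388
grasp_force: 59.7
```

>>> apply_moves --moves '[[[0, 0, 0], [0, 0, 0.0007], 0.028], [[0, 0, 0], [0, 0, 0], 0.028], [[0, 0, 0], [0, 0, 0], 0.028]]'

```text
clock: 31.6
eef_pos: [0.6251, -0.0814, -0.0013]
ee_rot: [-3.142, 0.001, 0.0]
wrist_force: [0.3, 0.3, -2.3]
opening: 0.386
grasp_force: 59.7
```

>>> apply_moves --moves '[[[0, 0, 0], [0, 0, 0.0007], 0.028], [[0, 0, 0], [0, 0, 0], 0.028], [[0, 0, 0], [0, 0, 0], 0.028]]'

```text
clock: 31.98
eef_pos: [0.6252, -0.0813, -0.0019]
ee_rot: [-3.142, 0.001, 0.0]
wrist_force: [0.6, -0.1, -0.5]
opening: 0.39
grasp_force: 59.7
```

>>> apply_moves --moves '[[[0, 0, 0], [0, 0, 0.0005], 0.028], [[0, 0, 0], [0, 0, 0], 0.028], [[0, 0, 0], [0, 0, 0], 0.028]]'

```text
clock: 32.35
eef_pos: [0.6252, -0.0814, -0.0024]
ee_rot: [-3.142, 0.001, 0.0]
wrist_force: [0.5, 1.1, -1.0]
opening: 0.386
grasp_force: 59.7
```

>>> apply_moves --moves '[[[0, 0, 0], [0, 0, 0.0005], 0.028], [[0, 0, 0], [0, 0, 0], 0.028], [[0, 0, 0], [0, 0, 0], 0.028]]'

```text
clock: 32.72
eef_pos: [0.6253, -0.0814, -0.0027]
ee_rot: [3.142, -0.001, 0.0]
wrist_force: [0.1, 0.1, 1.1]
opening: 0.391
grasp_force: 59.9
```

>>> apply_moves --moves '[[[0, 0, 0], [0, 0, 0.0004], 0.028], [[0, 0, 0], [0, 0, 0], 0.028], [[0, 0, 0], [0, 0, 0], 0.028]]'

```text
clock: 33.1
eef_pos: [0.6254, -0.0814, -0.0027]
ee_rot: [3.142, -0.001, 0.001]
wrist_force: [-1.9, 0.1, 5.0]
opening: 0.39
grasp_force: 60.3
```

>>> apply_moves --moves '[[[0, 0, 0], [0, 0, -0.0006], 0.028], [[0, 0, 0], [0, 0, 0], 0.028], [[0, 0, 0], [0, 0, 0], 0.04], [[0, 0, 0], [0, 0, 0], 0.055], [[0, 0, 0], [0, 0, 0], 0.06]]'

```text
clock: 33.72
eef_pos: [0.6251, -0.0814, -0.0029]
ee_rot: [-3.142, 0.001, 0.0]
wrist_force: [0.1, 1.0, 0.4]
opening: 0.703
grasp_force: 0.0
```

>>> apply_moves --moves '[[[0, 0, 0], [0, 0, 0], 0.06], [[0, 0, 0], [0, 0, -0.02], 0.06], [[0, 0, 0], [0, 0, -0.04], 0.06], [[0, 0, 0], [0, 0, -0.05], 0.06], [[0, 0, 0], [-0.04, 0, 0], 0.06]]'

```text
clock: 34.35
eef_pos: [0.591, -0.0825, 0.1158]
ee_rot: [3.139, -0.001, 0.021]
wrist_force: [-0.1, -0.8, -0.3]
opening: 0.701
grasp_force: 0.0
```

>>> apply_moves --moves '[[[0, 0, 0], [-0.045, 0, 0], 0.08], [[0, 0, 0], [-0.045, -0.03, 0], 0.08], [[0, 0, 0], [-0.035, -0.05, 0], 0.08], [[0, 0, 0], [-0.01, -0.055, 0], 0.08], [[0, 0, 0], [0, -0.055, 0], 0.08]]'

```text
clock: 34.98
eef_pos: [0.4502, 0.1102, 0.1094]
ee_rot: [-3.141, 0.003, -0.005]
wrist_force: [1.0, 0.0, -0.8]
opening: 0.937
grasp_force: 0.0
```

>>> apply_moves --moves '[[[0, 0, 0], [0, -0.055, 0], 0.08], [[0, 0, 0], [0, -0.055, 0], 0.08], [[0, 0, 0], [0, -0.04, 0], 0.08], [[0, 0, 0], [0, 0, 0], 0.08]]'

```text
clock: 35.48
eef_pos: [0.4506, 0.2616, 0.109]
ee_rot: [-3.14, -0.004, -0.003]
wrist_force: [-0.0, -1.1, -0.5]
opening: 0.939
grasp_force: 0.0
```

```bash
python3 - <<'E'
from h import *
s=ctrl.observe();print(s["eef_pos"])
a=imaging.grab_frame("scene");b=imaging.grab_frame("top");cv2.imwrite("pics/c_top.png",b);cv2.imwrite("pics/c_sc.png",a)
A=cv2.resize(a[130:235,285:395],(440,420),interpolation=cv2.INTER_CUBIC);B=cv2.resize(b[120:240,300:450],(525,420),interpolation=cv2.INTER_CUBIC)
o=np.hstack([A,B]);cv2.imwrite("pics/c3.png",cv2.resize(o,(796,346)))
c=b[205:245,300:350].astype(int)
for r in range(40): print(205+r,' '.join('%3d'%(q[2]-q[0]) for q in c[r,4:44]))
print([proj("top",[.4358,.0282,z]).round(1) for z in(0,.012)])
E
```

```text
[0.45056808 0.26162925 0.109007  ]
205  13  13  15  16  14  15  13  13  14  13  13  14  15  14  15  13  14  15  13  13  13  13  14  13  16  12  13  15  14  14  12  15  14  11  16  13  16  13  15  15
206  14  14  15  15  15  14  15  13  13  14  15  14  14  14  13  13  15  16  12  15  14  14  14  17  13  15  15  15  14  12  14  16  16  16  14  16  14  13  13  14
207  14  15  12  15  15  14  13  16  15  15  16  13  15  14  14  13  16  15  13  13  15  13  13  13  15  14  16  14  14  15  16  15  16  15  13  13  14  14  15  14
208  13  14  14  16  15  12  13  14  15  13  13  11  14  14  15  15  15  15  14  12  14  14  14  12  15  14  17  16  13  13  13  14  16  14  15  16  13  14  13  14
209  13  16  15  15  15  15  13  13  14  14  12  14  14  16  12  13  16  14  14  14  13  13  13  13  13  14  14  15  14  15  14  14  16  14  14  14  14  14  14  14
210  15  14  16  15  12  15  15  13  14  16  15  13  13  15  14  15  14  12  15  14  14  14  13  13  15  14  14  15  14  14  15  14  14  15  14  12  13  15  15  15
211  15  14  16  16  15  15  16  14  13  14  13  13  14  13  17  13  15  14  12  
[... 4841 characters left out ...]
1  13  15  15  13  13  14  14  12  14  15  14  13  14  14  14  14  16  14  13  16  14  13  14  15  14  15  13  13  14  13  14  12  13  15  13  14  14  13  14  15
242  13  14  13  13  12  15  15  13  15  13  15  13  13  16  14  14  15  16  14  13  14  12  13  13  14  14  14  15  15  15  14  11  13  14  14  14  13  14  14  16
243  14  12  13  13  15  15  15  15  14  15  13  16  13  14  12  15  12  14  12  13  14  12  13  13  14  14  12  13  12  14  14  14  15  16  14  15  13  14  15  14
244  13  14  15  14  14  13  13  14  13  13  14  13  12  14  14  14  13  12  14  11  14  15  14  13  14  13  14  17  15  13  13  14  14  17  17  13  13  13  14  14
[array([324.3, 224.8]), array([324.3, 224.2])]
```

View pics/c3.png

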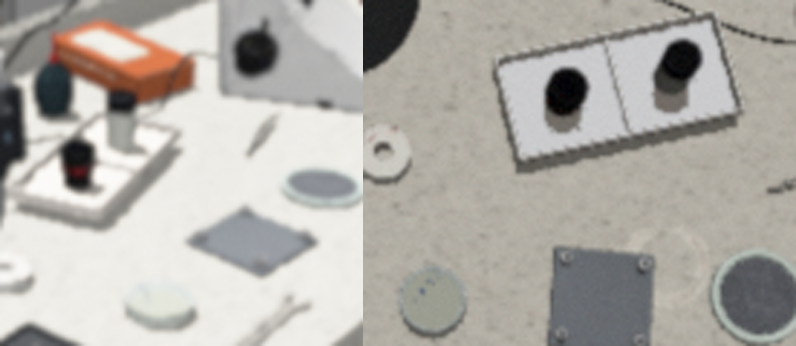

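The can and the eyepiece both stand upright in the carrier, at panel pixels (567,90) and (680,60). The dish lies undisturbed at top (323.8,223.7). Next is the lens.

```bash
python3 - <<'E'
from h import *
print(ray("scene",258,266.6,.008),ray("top",217.3,213.9,.008),"dish",ray("top",323.8,223.8,.013))
E
```

```text
[0.44598986 0.3047684  0.008     ] [0.45088607 0.30501452 0.008     ] dish [0.4365985 0.0295199 0.013    ]
```

>>> apply_moves --moves '[[[0, 0, 0], [-0.001, -0.043, 0.02], 0.078], [[0, 0, 0], [0, 0, 0.04], 0.078], [[0, 0, 0], [0, 0, 0.03], 0.078], [[0, 0, 0], [0, 0, 0], 0.078], [[0, 0, 0], [0, 0, 0], 0.078]]'

```text
clock: 36.2
eef_pos: [0.4507, 0.3015, 0.019]
ee_rot: [-3.141, 0.003, -0.003]
wrist_force: [0.4, 0.1, 0.4]
opening: 0.914
grasp_force: 0.0
```

>>> apply_moves --moves '[[[0, 0, 0], [-0.002, -0.003, 0.02], 0.075], [[0, 0, 0], [0, 0, 0.02], 0.075], [[0, 0, 0], [0, 0, 0.008], 0.07], [[0, 0, 0], [0, 0, 0.004], 0.07], [[0, 0, 0], [0, 0, 0], 0.065]]'

```text
clock: 36.83
eef_pos: [0.4482, 0.305, -0.0339]
ee_rot: [-3.141, 0.002, -0.002]
wrist_force: [-0.2, -1.0, 0.2]
opening: 0.761
grasp_force: 0.0
```

>>> apply_moves --moves '[[[0, 0, 0], [0, 0, 0.001], 0.06], [[0, 0, 0], [0, 0, 0], 0.056], [[0, 0, 0], [0, 0, 0], 0.045], [[0, 0, 0], [0, 0, 0], 0.045], [[0, 0, 0], [0, 0, 0], 0.045]]'

```text
clock: 37.45
eef_pos: [0.4481, 0.3052, -0.0347]
ee_rot: [-3.141, 0.001, -0.002]
wrist_force: [-1.5, -1.1, 5.8]
opening: 0.591
grasp_force: 61.9
```

>>> apply_moves --moves '[[[0, 0, 0], [0, 0, -0.005], 0.045], [[0, 0, 0], [0, 0, -0.02], 0.045], [[0, 0, 0], [0, 0, -0.035], 0.045], [[0, 0, 0], [0, 0, -0.04], 0.045], [[0, 0, 0], [0, 0.02, 0], 0.045]]'

```text
clock: 38.08
eef_pos: [0.4504, 0.2868, 0.0687]
ee_rot: [-3.138, -0.001, -0.011]
wrist_force: [0.5, -0.2, -0.4]
opening: 0.588
grasp_force: 62.4
```

```bash
python3 - <<'E'
from h import *
s=ctrl.observe();p=s["eef_pos"];print(p,proj("scene",p+[0,0,.038]),s["grasp_force"],s["opening"])
a=imaging.grab_frame("scene")
for r in range(215,280): print(r,''.join('R' if int(q[2])>60 and int(q[2])>2*int(max(q[:2])) else '#' if q.max()<60 else 'o' if q.max()<130 else '.' for q in a[r,238:285]))
E
```

```text
[0.4503809  0.2867954  0.06874381] [260.38137917 227.36505582] 62.37098760979279 0.588434336338262
215 ################oo...o......o#####oo...........
216 #################ooo##oo....o#####oo...........
217 o######################oo..oo#####oo...........
218 .oo#####################oooo######oo...........
219 ...oo#############################oo...........
220 .....o#########oo#################oo...........
221 ......oo#####oooo#################o............
222 .......o#####ooooo################o............
223 ........o####ooooo###############oo............
224 ........o####ooooo###############o.............
225 ........o####ooooo###############o.............
226 ........o####ooooo##############oo.............
227 ........o####ooooo##############Ro.............
228 ........o####ooooo#############ooo.............
229 ........o####ooooo###########RRRo..............
230 .........o###ooooo#######RRRRRRoo..............
231 ..........o##ooooooRRRRRRRRRRRoo...............
232 ...........oooooooRRRRRRRRRRoo.................
233 .............ooooooRRRRRRRoo...................
234 .........
[... 1678 characters left out ...]
........................
267 ...............................................
268 ...............................................
269 ...............................................
270 ...............................................
271 ...............................................
272 ...............................................
273 ...............................................
274 ...............................................
275 ...............................................
276 ...............................................
277 ...............................................
278 ...............................................
279 ...............................................
```

The lens is held level. Carrying it to the seat.

>>> apply_moves --moves '[[[0, 0, 0], [0, 0.05, 0], 0.045], [[0, 0, 0], [0, 0.05, 0], 0.045], [[0, 0, 0], [0, 0.05, 0], 0.045], [[0, 0, 0], [0, 0.05, 0], 0.045], [[0, 0, 0], [0, 0.05, 0], 0.045]]'

```text
clock: 38.75
eef_pos: [0.4458, 0.033, 0.063]
ee_rot: [-3.142, 0.002, 0.003]
wrist_force: [0.8, 0.1, -1.0]
opening: 0.585
grasp_force: 62.5
```

>>> apply_moves --moves '[[[0, 0, 0], [0.001, 0.05, 0], 0.045], [[0, 0, 0], [0.001, 0.05, 0], 0.045], [[0, 0, 0], [0.001, 0.05, 0], 0.045], [[0, 0, 0], [0.001, 0.05, 0], 0.045], [[0, 0, 0], [0.001, 0.05, 0], 0.045]]'

```text
clock: 39.38
eef_pos: [0.4506, -0.2165, 0.0629]
ee_rot: [-3.14, 0.002, 0.003]
wrist_force: [0.1, 0.0, -0.2]
opening: 0.585
grasp_force: 62.5
```

>>> apply_moves --moves '[[[0, 0, 0], [0.001, 0.044, 0], 0.045], [[0, 0, 0], [0, 0, 0.03], 0.045], [[0, 0, 0], [0, 0, 0.03], 0.045], [[0, 0, 0], [0, 0, 0], 0.045], [[0, 0, 0], [0, 0, 0], 0.045]]'

```text
clock: 40.0
eef_pos: [0.4528, -0.2592, 0.0046]
ee_rot: [-3.141, 0.001, 0.001]
wrist_force: [-0.0, -0.4, 0.2]
opening: 0.589
grasp_force: 62.6
```

>>> apply_moves --moves '[[[0, 0, 0], [0.0005, 0.001, 0.02], 0.045], [[0, 0, 0], [0, 0, 0.01], 0.045], [[0, 0, 0], [0, 0, 0.002], 0.045], [[0, 0, 0], [0, 0, 0], 0.045], [[0, 0, 0], [0, 0, 0], 0.045]]'

```text
clock: 40.62
eef_pos: [0.454, -0.2605, -0.027]
ee_rot: [3.141, -0.001, 0.001]
wrist_force: [0.9, 0.4, -0.5]
opening: 0.589
grasp_force: 62.6
```

>>> apply_moves --moves '[[[0, 0, 0], [0, 0, 0.001], 0.045], [[0, 0, 0], [0, 0, 0], 0.045], [[0, 0, 0], [0, 0, 0], 0.045]]'

```text
clock: 41.0
eef_pos: [0.4535, -0.2602, -0.0287]
ee_rot: [-3.142, 0.001, -0.0]
wrist_force: [-0.4, -0.3, -1.1]
opening: 0.592
grasp_force: 62.6
```

>>> apply_moves --moves '[[[0, 0, 0], [0, 0, 0.001], 0.045], [[0, 0, 0], [0, 0, 0], 0.045], [[0, 0, 0], [0, 0, 0], 0.045]]'

```text
clock: 41.38
eef_pos: [0.4536, -0.2603, -0.0296]
ee_rot: [3.141, -0.001, 0.0]
wrist_force: [0.1, 0.3, 1.4]
opening: 0.584
grasp_force: 62.7
```

>>> apply_moves --moves '[[[0, 0, 0], [0, 0, 0], 0.055], [[0, 0, 0], [0, 0, 0], 0.065], [[0, 0, 0], [0, 0, 0], 0.065], [[0, 0, 0], [0, 0, -0.02], 0.065], [[0, 0, 0], [0, 0, -0.05], 0.065]]'

```text
clock: 42.0
eef_pos: [0.4511, -0.2585, 0.0382]
ee_rot: [-3.138, 0.001, 0.008]
wrist_force: [0.8, 0.3, 0.5]
opening: 0.759
grasp_force: 0.0
```

>>> apply_moves --moves '[[[0, 0, 0], [0, 0, -0.03], 0.075], [[0, 0, 0], [-0.003, -0.048, 0], 0.075], [[0, 0, 0], [-0.003, -0.048, 0], 0.075], [[0, 0, 0], [-0.003, -0.048, 0], 0.075], [[0, 0, 0], [-0.003, -0.048, 0], 0.075]]'

```text
clock: 42.62
eef_pos: [0.4415, -0.0668, 0.0704]
ee_rot: [3.142, -0.002, 0.001]
wrist_force: [0.6, 0.3, -0.3]
opening: 0.877
grasp_force: 0.0
```

>>> apply_moves --moves '[[[0, 0, 0], [-0.003, -0.048, 0], 0.075], [[0, 0, 0], [-0.002, -0.049, 0], 0.075], [[0, 0, -10], [0, 0, 0], 0.078], [[0, 0, -10], [0, 0, 0], 0.078], [[0, 0, -10], [0, 0, 0], 0.078]]'

```text
clock: 43.25
eef_pos: [0.4367, 0.0291, 0.0703]
ee_rot: [3.032, 0.822, 0.0]
wrist_force: [-0.2, 0.6, 0.8]
opening: 0.916
grasp_force: 0.0
```

>>> apply_moves --moves '[[[0, 0, -10], [0, 0, 0], 0.078], [[0, 0, -10], [0, 0, 0], 0.078], [[0, 0, -10], [0, 0, 0], 0.078], [[0, 0, -10], [0, 0, 0], 0.078], [[0, 0, -10], [0, 0, 0], 0.078]]'

```text
clock: 43.88
eef_pos: [0.4367, 0.0288, 0.0703]
ee_rot: [-2.402, -2.025, 0.0]
wrist_force: [-0.1, 0.2, -0.1]
opening: 0.914
grasp_force: 0.0
```

>>> apply_moves --moves '[[[0, 0, -10], [0, 0, 0], 0.078], [[0, 0, 0], [0, 0, 0], 0.078], [[0, 0, 0], [0, 0, 0], 0.078]]'

```text
clock: 44.25
eef_pos: [0.4368, 0.0288, 0.0703]
ee_rot: [2.227, 2.216, 0.0]
wrist_force: [0.1, 0.0, -0.2]
opening: 0.915
grasp_force: 0.0
```

```bash
python3 - <<'E'
from h import *
s=ctrl.observe();print(s["eef_pos"],s["joint_pos"][5]);print(Rt.from_rotvec(s["ee_rot"]).as_matrix().round(3))
b=imaging.grab_frame("top");cv2.imwrite("pics/d_top.png",b);a=imaging.grab_frame("scene");cv2.imwrite("pics/d_sc.png",a)
for r in range(200,246): print(r,''.join('R' if int(q[2])>60 and int(q[2])>2*int(max(q[:2])) else '#' if q.max()<60 else 'o' if q.max()<110 else '.' for q in b[r,412:462]))
E
```

```text
[0.43676412 0.02878286 0.07031363] -0.046519905536168124
[[ 0.005  1.     0.   ]
 [ 1.    -0.005 -0.   ]
 [-0.     0.    -1.   ]]
200 ..................................................
201 ..................................................
202 ..................................................
203 ..................................................
204 ..................................................
205 ..................................................
206 ..................................................
207 ..................................................
208 ..................................................
209 .......................oo.........................
210 ....................oooooooooo....................
211 .................ooooooooooooooo..................
212 .................ooooRRR######ooo.................
213 ................oooRR###########oo................
214 ...............oooRR#############oo...............
215 ..............oooRR###############oo..............
216 .............oooRR#################oo.............
217 .............oooRR#############
[... 859 characters left out ...]
..o......oooooooooooooo.................
234 .....................oooooooooo...................
235 .......................oooo.......................
236 ..................................................
237 ..................................................
238 ..................................................
239 .....................oo...........................
240 ..................................................
241 ..................................................
242 ..................................................
243 ..................................................
244 ..................................................
245 ..................................................
```

The lens lies centred in the seat. Now the dish, with the grip line along world x.

>>> apply_moves --moves '[[[0, 0, 0], [0.0005, 0, 0.03], 0.078], [[0, 0, 0], [0, 0, 0.03], 0.078], [[0, 0, 0], [0, 0, 0.03], 0.078], [[0, 0, 0], [0, 0, 0.01], 0.078], [[0, 0, 0], [0, 0, 0.006], 0.075]]'

```text
clock: 44.98
eef_pos: [0.4369, 0.0293, -0.0357]
ee_rot: [-2.223, -2.22, 0.0]
wrist_force: [0.1, -0.1, -0.5]
opening: 0.878
grasp_force: 0.0
```

>>> apply_moves --moves '[[[0, 0, 0], [0, 0, 0], 0.068], [[0, 0, 0], [0, 0, 0], 0.064], [[0, 0, 0], [0, 0, 0], 0.06], [[0, 0, 0], [0, 0, 0], 0.051], [[0, 0, 0], [0, 0, 0], 0.051]]'

```text
clock: 45.6
eef_pos: [0.4375, 0.0293, -0.0344]
ee_rot: [2.222, 2.22, 0.001]
wrist_force: [-5.0, -0.5, 10.7]
opening: 0.615
grasp_force: 61.0
```

>>> apply_moves --moves '[[[0, 0, 0], [0, 0, 0], 0.051], [[0, 0, 0], [0, 0, 0], 0.051]]'

```text
clock: 45.85
eef_pos: [0.4375, 0.0293, -0.0344]
ee_rot: [2.222, 2.22, 0.001]
wrist_force: [-4.9, 0.1, 11.3]
opening: 0.612
grasp_force: 61.0
```

>>> apply_moves --moves '[[[0, 0, 0], [0, 0, -0.005], 0.051], [[0, 0, 0], [0, 0, -0.02], 0.051], [[0, 0, 0], [0, 0, -0.03], 0.051], [[0, 0, 0], [-0.05, 0.002, 0], 0.051], [[0, 0, 0], [-0.05, 0.002, 0], 0.051]]'

```text
clock: 46.48
eef_pos: [0.4415, -0.0716, 0.0203]
ee_rot: [2.219, 2.222, 0.002]
wrist_force: [0.8, -0.3, -0.4]
opening: 0.616
grasp_force: 62.7
```

>>> apply_moves --moves '[[[0, 0, 0], [-0.05, 0.0025, 0], 0.051], [[0, 0, 0], [0, 0, 0], 0.051], [[0, 0, 0], [0, 0, 0], 0.051]]'

```text
clock: 46.85
eef_pos: [0.4429, -0.1204, 0.0192]
ee_rot: [-2.223, -2.219, -0.0]
wrist_force: [-0.1, 0.3, -0.2]
opening: 0.614
grasp_force: 62.7
```

```bash
python3 - <<'E'
from h import *
s=ctrl.observe();p=s["eef_pos"];print(p,s["grasp_force"],s["opening"],proj("scene",p+[0,0,.035]),proj("scene",p+[0,0,.049]))
a=imaging.grab_frame("scene");cv2.imwrite("pics/e_sc.png",a)
for r in range(150,212): print(r,''.join('#' if q.max()<60 else 'o' if q.max()<150 else '-' if int(q[1])>=int(q[2]) else '.' for q in a[r,330:395]))
E
```

```text
[ 0.44287174 -0.1204277   0.01920674] 62.74146870709956 0.6138035262150947 [362.46989431 187.83016151] [362.82882586 183.67229005]
150 ........ooooo.....ooooooo######################oo.-.--.----..----
151 .......ooooooooooooooooo#######################oo..--------------
152 ....ooooooooooooooooooo########################oo.-.--------.----
153 ooooooooooooooo####ooo#########################oo.--.------------
154 ooooooooooooooo####ooo#########################oo-------------.--
155 oooooooooooooooo##oooooo#######################oo----------------
156 oooooooooooooooo##ooooooo######################oo---..-------.---
157 ooooooooooo....o###o#oooo######################ooo----.-------.--
158 ooooooooo......o######oooo#####################ooo.-.-----.-----.
159 ooooooo........o#####oo..o######################oooo.-.-----.--.-
160 oooooo.........oo####oo..o#####################oooooooooo.---.-.-
161 ...............oo#####o..o####################oooooooooooo------.
162 ................o#####oooo###################ooooo####oooo-----.-
163 ................o#####ooo####################o..oo#####
[... 2670 characters left out ...]

202 ............--oooo------oooooooooooooooooooooooooo-..............
203 ............-ooooo--------ooooooooooooooooooooooooo..............
204 ............--ooo---------ooooooooooooooooooooooooo..............
205 ..............-------------ooooooooooooooooooooooooo.............
206 .................----------oooooooooooooooooooooooooo............
207 ....................--------ooooooooooooooooooooooooooooooo......
208 ......................----------oooooooooooooooooooooooooooo.....
209 .........................-------oooooooooooooooooooooooooooooooo.
210 ..........................-----oooooooooooooooooooooooooooooooooo
211 .............................--oooooooooooooooooooooooooooooooooo
```

The dish is held over the stand, spanning scene (352–370, 178–193). Lowering it.

>>> apply_moves --moves '[[[0, 0, 0], [-0.0006, 0.0007, 0.02], 0.051], [[0, 0, 0], [0, 0, 0.018], 0.051], [[0, 0, 0], [0, 0, 0.006], 0.051], [[0, 0, 0], [0, 0, 0], 0.051], [[0, 0, 0], [0, 0, 0], 0.051]]'

```text
clock: 47.52
eef_pos: [0.4445, -0.1212, -0.0239]
ee_rot: [2.221, 2.22, 0.001]
wrist_force: [1.0, -0.4, 0.5]
opening: 0.609
grasp_force: 62.7
```

>>> apply_moves --moves '[[[0, 0, 0], [0, 0, 0.002], 0.051], [[0, 0, 0], [0, 0, 0], 0.051], [[0, 0, 0], [0, 0, 0], 0.051]]'

```text
clock: 47.9
eef_pos: [0.4439, -0.1214, -0.0266]
ee_rot: [2.222, 2.22, 0.0]
wrist_force: [0.1, -0.3, -0.6]
opening: 0.612
grasp_force: 62.7
```

>>> apply_moves --moves '[[[0, 0, 0], [0, 0, 0.001], 0.051], [[0, 0, 0], [0, 0, 0], 0.051], [[0, 0, 0], [0, 0, 0], 0.051]]'

```text
clock: 48.28
eef_pos: [0.4438, -0.1213, -0.0277]
ee_rot: [-2.222, -2.22, 0.0]
wrist_force: [0.4, -1.4, 0.8]
opening: 0.613
grasp_force: 62.7
```

>>> apply_moves --moves '[[[0, 0, 0], [0, 0, 0.001], 0.051], [[0, 0, 0], [0, 0, 0], 0.051], [[0, 0, 0], [0, 0, 0], 0.051]]'

```text
clock: 48.65
eef_pos: [0.444, -0.1214, -0.0283]
ee_rot: [2.222, 2.22, -0.0]
wrist_force: [-2.9, -0.0, 5.0]
opening: 0.611
grasp_force: 63.4
```

Contact. Releasing, lifting and backing away clear.

>>> apply_moves --moves '[[[0, 0, 0], [0, 0, -0.0006], 0.051], [[0, 0, 0], [0, 0, 0], 0.06], [[0, 0, 0], [0, 0, 0], 0.07], [[0, 0, 0], [0, 0, 0], 0.072], [[0, 0, 0], [0, 0, -0.02], 0.072]]'

```text
clock: 49.28
eef_pos: [0.4421, -0.1206, -0.0095]
ee_rot: [-2.22, -2.218, 0.002]
wrist_force: [-0.2, -0.1, -0.3]
opening: 0.844
grasp_force: 0.0
```

>>> apply_moves --moves '[[[0, 0, 0], [0, 0, -0.05], 0.072], [[0, 0, 0], [0, 0, -0.05], 0.072], [[0, 0, 0], [0, 0, -0.04], 0.072], [[0, 0, 0], [0.05, -0.01, 0], 0.072], [[0, 0, 0], [0.05, -0.01, 0], 0.072]]'

```text
clock: 49.9
eef_pos: [0.4242, -0.0206, 0.1328]
ee_rot: [2.224, 2.217, 0.002]
wrist_force: [1.0, 0.1, -0.7]
opening: 0.847
grasp_force: 0.0
```

>>> apply_moves --moves '[[[0, 0, 0], [0.05, 0, 0], 0.072], [[0, 0, 0], [0, 0, 0], 0.072], [[0, 0, 0], [0, 0, 0], 0.072]]'

```text
clock: 50.28
eef_pos: [0.424, 0.0285, 0.1319]
ee_rot: [2.221, 2.221, -0.001]
wrist_force: [-0.3, -0.3, 0.3]
opening: 0.845
grasp_force: 0.0
```

```bash
python3 - <<'E'
from h import *
s=ctrl.observe();print(s["eef_pos"],s["clock"])
a=imaging.grab_frame("scene");b=imaging.grab_frame("top")
A=cv2.resize(a[130:260,270:400],(400,400),interpolation=cv2.INTER_CUBIC);B=cv2.resize(b[115:255,245:465],(629,400),interpolation=cv2.INTER_CUBIC)
cv2.imwrite("pics/f.png",cv2.resize(np.hstack([A,B]),(798,310)))
E
```

```text
[0.42397468 0.02853469 0.13186411] 50.275
```

View pics/f.png

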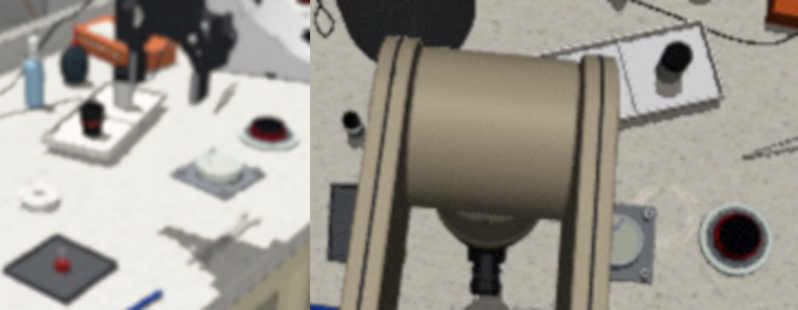

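The final view shows everything in place:
- The screw stands on its head in the middle of the tray, at (62,262) in the left panel.
- The dish lies flat between the stops, at (220,165).
- The lens is in the seat, at (738,237) in the right panel.
- The eyepiece (92,118) and the can (125,95) stand upright in the level carrier.

Handing in.

```bash
python3 -c "
from bench import ctrl
print(ctrl.sign_off())"
```

```text
the job is handed in; nothing more can be done
None
```

The job is handed in at about 50 s: the last pictures showed all five things upright in their places and the carrier level where it was, though I didn't measure the dish's centring after release and no verdict came back.

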